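# Clean and load the capacitor test box

### The arm

A 6-joint arm with a two-finger parallel gripper is mounted at the origin on the work surface; the furniture and walls round the work are solid. World frame = base frame: x ahead of the robot, y to its left, z up, the work surface at z = 0. Lengths are in m, angles in rad, forces in N, time in s.
With the tool pointing down it reaches from about 0.275 to 0.825 m from the base axis. Payload 5.2 kg.
Tool frame: the origin (TCP) lies at the very end of the fingers, on their centre line; the grasp point (between the pads) lies 19 mm behind it (grip_depth is the distance from the TCP to the grasp point, in m); z points along the fingers, y is the line along which they close (so a half turn about z gives the same grasp; the last joint's range is limited). The gripper opens to 93 mm and grips with 3 to 60 N. Pads are 15 mm wide; open, the fingers measure 128 mm over their backs; the gripper's body (75 mm by 188 mm) begins 65 mm behind the grasp point.
Start: joints at [1.087, 0.259, 1.535, -0, 1.348, -0.203], TCP at [0.152, 0.528, 0.219] pointing down, gripper open.
Joint ranges: [-3.14, 3.14], [-0.91, 2.08], [0.19, 2.58], [-1.22, 4.36], [0.22, 2.71], [-3.12, 3.12]. Speed limits (rad/s): [2.57, 2.57, 3.14, 3.14, 3.14, 3.14].

### API

Orientations are given as [roll, pitch, yaw] about the fixed x, y, z axes, in that order (R = Rz(yaw) Ry(pitch) Rx(roll)).
In Python, from workcell import get_state, camera, hand_in, grip_depth gives the robot as it stands.
- The arm moves only by the tool send_rows, never from a script. Its argument "deltas" is a list of rows, each an object of numbers: "dx", "dy", "dz": the shift along the tool's x, y, z in cm; "ax", "ay", "az": the turn, a rotation vector about the tool's x, y, z in rad; "claw": the closure, from -1 (fully open) to 1 (shut). A call has 1 to 10 rows; each row shifts and turns the commanded pose from where the row before left it, along the tool's axes as they then stand; what a row does not reach is not made up. A row lasts 1/12 s, in which the tool goes at most 41.7 mm and 7.16 degrees, less where a joint would pass 70% of its speed; a pose out of reach is approached as far as the arm can. A call is refused whole if a number of a shift passes 4.17 or a number of a turn 0.125, either way. A call with a gripper value outside its range is refused whole. The fingers move at their own pace and stop on an object; "squeeze" is the grip in N (left out, the last holds). Time passes only in rows, so rows that do not move let the fingers close. It gives the time, the measured TCP pose, the force, the opening and the grip force at its end, in the units of the state.
- get_state(): the state, without advancing time (a new reading comes with each control period).
- camera(name): name is "scene" or "top"; returns a dict with "image" (384x512x3 uint8, red, green, blue), "z_map" (384x512 float32, m along the optical axis (not along the pixel's ray), 0 where there is no reading), "mtx" (3x3 intrinsics, pixels), "k1" (the pictures are not rectified: a ray, as slopes to the right and down, at radius r is drawn at 1 + k1 r^2 times it, then the intrinsics apply), "rvec" (rotation vector, rad) and "tvec" (3), from world to camera coordinates, as OpenCV has them. Camera axes: x right, y down, z forward; pixel columns grow to the right and rows downward; lengths in m; the calibration is good to about 2 mm. A picture is of the moment at which its call begins.
- hand_in(): hands the job in; it is judged then, once.
The state is a dict: "time_s": time; "q": joint angles; "qd": joint speeds; "tau": joint torques, N m; "eef_pos": TCP position; "tcp_rot": TCP orientation; "force": force on the tool from outside, world axes, zero at the start; "moment": the same for the moment, N m; "grip_width": opening from 0.0 (shut) to 1.0 (fully open); "grip_force": force on a finger pad.
Only numpy, scipy, OpenCV 4.12 (cv2) and the standard library are available. Lean on these libraries where they do the work, as an engineer would, in place of code of your own. Each camera call takes 0.05 s, during which the arm holds its last target. There are 200 camera calls.

### The job

Get the capacitor test box ready: swing its stiff hood up until it stands by itself straight up (about 90 degrees open, not leaning back against its stop), then take the brush from its stand, dip its bristles into the steel cleaner pot and dab them on the near contact strip, dip again and dab the far strip. Put the brush back in its stand, bristles down, stand every capacitor on the bench upright on the rubber mat between the two strips, and only then press the hood shut until the catch snaps home. Do not tip the pot over, and leave the bottle and the die block alone.

Things in the scene. Friction and masses are not known exactly. Their poses are not given: they have to be found in the camera images.
- test_box: Grey box base, 110 (x) by 190 (y) mm, fixed. Origin: centre of its underside, z up; +x points to the hinge side (robot's right), +y away from the robot. Floor at z = 22 mm, round it a lip 4 mm thick up to 30 mm. Black rubber mat for the capacitors on the floor: x -49..49, y -59..59 mm; brass strips at y = -78 and +78. The shut hood leaves 53 mm above the floor; open, it is all at x > 55.
- hood (a joint): Hood angle, rad: 0 shut, 1.57 upright, stop at 2.25. It starts ajar. Stiff hinge: it stays where it is left; about 1 to 3 N at the grab bar moves it. In the last 0.1 rad a sprung catch resists; pressing down on the bar with about 5 to 10 N snaps it home to 0. The hood is a grey hollow cover 110 by 190 by 46 mm.
- hood_hinge (a point): Centre of the hood's hinge axis, 55 mm from the box's origin along box +x, 32 mm above the bench. The axis runs along box y.
- hood_bar (a point): Middle of the hood's round steel grab bar, 10 mm thick, 80 mm long along box y, on two 8 mm arms in front of the hood (37 mm free gap behind the bar, 72 mm between the arms). Hood shut, it lies 152 mm from the hinge axis towards box -x and 18 mm above it, and goes round that axis (radius 153 mm). It can turn between the fingers.
- strip_near: Near brass contact strip, 94 (box x) by 20 (box y) by 4 mm, on the box floor on the side nearer the robot. Origin at the centre of its underside, axes as the box.
- strip_near_top (a point): Centre of the near strip's top face, 26 mm above the bench.
- strip_far: Far brass contact strip, like the near one, on the side farther from the robot.
- strip_far_top (a point): Centre of the far strip's top face, 26 mm above the bench.
- brush: Black anti-static brush, 150 mm long, 27 mm wide, 11 mm thick, about 30 g, standing in the stand with its bristles down. Its own x axis runs from handle to bristles (so points down), y across the width, z through the thickness; origin half way along it. Handle 16 mm wide by 11 mm thick.
- brush_tip (a point): End of the bristles, on the brush's middle line. The bristles are stiff: they press on what they touch.
- brush_grip (a point): Point on the handle 27 mm below its top end and 123 mm above the bristle end, where to take the brush from above, fingers closing through the 11 mm thickness. About 0.13 m above the bench while in the stand.
- brush_stand: Fixed aluminium brush stand, 39 by 60 mm, 90 mm tall, on a black foot 46 by 68 by 8 mm. Origin at the centre of its underside. A slot 21 mm (stand x) by 42 mm (stand y), 82 mm deep, open at the top, holds the brush, with its width along stand y, loosely upright.
- stand_slot (a point): Centre of the slot's mouth, 90 mm above the bench.
- cleaner_pot: Open steel pot, 62 mm across the rim, 38 mm tall, wall 3 mm, 0.3 kg, loose on the bench, empty to the eye. Origin at the centre of its underside.
- cleaner_pot_rim (a point): Centre of the pot's mouth. The bristle end must go at least 15 mm below it.
- cap_1: A dark blue can capacitor standing upright in a round black carrier foot (40 mm across, 5 mm thick, with a 31 mm collar to 9 mm), two thin leads pointing up. Can 25 mm across, its top 41 mm above the underside (46 mm with leads), about 65 g with its foot. Origin at the centre of the foot's underside, z up along the can. Absent in some starts.
- cap_2: A dark blue can capacitor standing upright in a round black carrier foot (40 mm across, 5 mm thick, with a 31 mm collar to 9 mm), two thin leads pointing up. Can 25 mm across, its top 38 mm above the underside (43 mm with leads), about 65 g with its foot. Origin at the centre of the foot's underside, z up along the can. Absent in some starts.
- cap_3: A dark blue can capacitor standing upright in a round black carrier foot (40 mm across, 5 mm thick, with a 31 mm collar to 9 mm), two thin leads pointing up. Can 25 mm across, its top 35 mm above the underside (40 mm with leads), about 65 g with its foot. Origin at the centre of the foot's underside, z up along the can. Absent in some starts.
- flux_bottle: Small bottle 40 mm across, 116 mm tall with a red needle cap; bystander. To its left the face of a big blue cutting machine, 0.17 m high, runs from about x 0.61, y -0.27 m to x 0.77, y -0.54 m: keep the gripper's body off it.
- spare_die: Steel die block 28 by 60 by 18 mm; bystander.
There are look-alikes about, which are no part of the job. Leave any brown or red look-alike of the cap_2 alone.

How it is judged:
On the way, in this order (a step that is already met when the one before it is completed fails the run):
1. the hood stands upright (83 to 102 degrees open), let go (value of joint hood between 1.45 and 1.78 rad and contact force between the fingers and hood below 0.1 N), for 0.4 s.
2. the bristle end is at least 15 mm below the rim inside the cleaner pot (horizontal distance between brush_tip and cleaner_pot_rim below 0.022 m and z of brush_tip in the frame of cleaner_pot_rim between -0.055 and -0.015 m), for 0.1 s.
3. the bristles are dabbed on the near strip (contact force between brush and strip_near above 0.2 N and distance between brush_tip and strip_near_top below 0.055 m), for 0.05 s.
4. the bristles are dipped in the pot again (all of step 2), for 0.1 s.
5. the bristles are dabbed on the far strip (contact force between brush and strip_far above 0.2 N and distance between brush_tip and strip_far_top below 0.055 m), for 0.05 s.
6. the brush is back in its stand and every capacitor present stands released on the mat between the strips, the hood still open (horizontal distance between brush_tip and stand_slot below 0.02 m and x of cap_1 in the frame of test_box between -0.036 and 0.036 m and y of cap_1 in the frame of test_box between -0.055 and 0.055 m and angle between each of cap_1, cap_2, cap_3's own z axis and vertical below 0.2 rad and y of cap_2 in the frame of test_box between -0.055 and 0.055 m and z of cap_2 in the frame of test_box between 0.016 and 0.03 m and x of cap_3 in the frame of test_box between -0.036 and 0.036 m and z of cap_3 in the frame of test_box between 0.016 and 0.03 m and contact force between the fingers and cap_1 below 0.1 N and value of joint hood above 0.5 rad and z of brush_tip in the frame of stand_slot below -0.062 m and z of cap_1 in the frame of test_box between 0.016 and 0.03 m and x of cap_2 in the frame of test_box between -0.036 and 0.036 m and y of cap_3 in the frame of test_box between -0.055 and 0.055 m and contact force between the fingers and cap_2 below 0.1 N and angle between brush's own x axis and vertical above 2.85 rad and contact force between the fingers and cap_3 below 0.1 N), for 0.3 s.
7. the hood is pressed shut past its catch (value of joint hood below 0.03 rad), for 0.2 s.
At the end, for the whole second after the job is handed in: The hood is shut (within 0.03 rad), the brush stands in the slot bristles down, every capacitor present stands upright (within 0.2 rad) on the box floor between the strips (centre within 36 mm of the box's origin along box x and 55 mm along y), and the pot stands upright (value of joint hood below 0.03 rad and angle between brush's own x axis and vertical above 2.85 rad and y of cap_1 in the frame of test_box between -0.055 and 0.055 m and z of cap_1 in the frame of test_box between 0.016 and 0.03 m and x of cap_2 in the frame of test_box between -0.036 and 0.036 m and z of cap_2 in the frame of test_box between 0.016 and 0.03 m and x of cap_3 in the frame of test_box between -0.036 and 0.036 m and y of cap_3 in the frame of test_box between -0.055 and 0.055 m and angle between each of cap_3, cap_1, cap_2, cleaner_pot's own z axis and vertical below 0.2 rad and linear speed of each of cap_3, cap_1, brush, cap_2 below 0.02 m/s and horizontal distance between brush_tip and stand_slot below 0.02 m and x of cap_1 in the frame of test_box between -0.036 and 0.036 m and y of cap_2 in the frame of test_box between -0.055 and 0.055 m and z of cap_3 in the frame of test_box between 0.016 and 0.03 m and z of brush_tip in the frame of stand_slot below -0.062 m); the robot touches nothing.
It fails at once if the cleaner pot is tipped over (angle between cleaner_pot's own z axis and vertical above 0.7 rad).
It fails at once if a bystander (bottle or die block) is moved more than 4 cm (distance of any of flux_bottle, spare_die from where it was at the start of the episode above 0.04 m).
Of cap_1, cap_2, cap_3 only 2 to 3 are there at a start; the rules pass over those that are not, and their reading is None.
At some moment in a run one of cap_1, cap_2, cap_3, cleaner_pot may be knocked a few centimetres aside while the robot is not near it.
It also fails if it takes over 210 s, if anything falls off the work surface, if the arm or the gripper's body presses on something with over 40 N, if the wrist force passes 120 N, or if a joint passes its speed limit or range.

## Working session

There is one attempt and no reset: what is moved stays moved. The work goes in short steps, Python scripts to look and compute and a tool call to move; the robot and the scene stay as the last step left them, time stands still between calls to the robot, and variables do not carry over. Pictures are saved under pics/ and viewed, at most 14 in all, crops included, and the job is handed in when it is done.

Besides the shell and the picture viewer there is one more tool, called after ">>>" as name(argument=value, ...) on one line, values as JSON. send_rows: Moves the arm, as the interface text tells. Its arguments: {"type":"object","properties":{"deltas":{"type":"array","items":{"type":"object","properties":{"dx":{"type":"number"},"dy":{"type":"number"},"dz":{"type":"number"},"ax":{"type":"number"},"ay":{"type":"number"},"az":{"type":"number"},"claw":{"type":"number"}}}},"squeeze":{"type":"number"}},"required":["deltas"]}

```bash
mkdir -p pics; ls; cat > h.py <<'E'
import numpy as np, cv2
from workcell import get_state, camera, hand_in, grip_depth
def snap(name,png=None):
    c=camera(name)
    if png: cv2.imwrite('pics/'+png,cv2.cvtColor(c['image'],cv2.COLOR_RGB2BGR))
    np.savez('/tmp/%s.npz'%name,**c); return c
def world(c):
    K=np.array(c['mtx']);h,w=c['z_map'].shape
    u,v=np.meshgrid(np.arange(w),np.arange(h))
    p=np.stack([u,v],-1).reshape(-1,1,2).astype(float)
    n=cv2.undistortPoints(p,K,np.array([float(c['k1']),0,0,0])).reshape(h,w,2)
    z=c['z_map'].astype(float)
    P=np.dstack([n[...,0]*z,n[...,1]*z,z])
    R=cv2.Rodrigues(np.array(c['rvec'],float))[0]
    W=(P-np.array(c['tvec']).ravel())@R
    W[z==0]=np.nan
    return W
def load(name): return dict(np.load('/tmp/%s.npz'%name))
E
python3 - <<'E'
from h import *
for n in('scene','top'):
    c=snap(n,n+'0.png'); R=cv2.Rodrigues(np.array(c['rvec'],float))[0]
    print(n,c['k1'],np.round(-R.T@np.array(c['tvec']).ravel(),3),c['mtx'][0][0])
    W=world(c)
    cv2.imwrite('pics/b.png',cv2.resize(cv2.imread('pics/%s0.png'%n),(800,600),interpolation=cv2.INTER_CUBIC)); import os; os.rename('pics/b.png','pics/%s0.png'%n)
print(get_state(),grip_depth)
E
```

```text
pics
scene -0.011126571117720826 [-0.064 -0.587  0.701] 413.53948493334303
top 0.04528426955124935 [ 0.398 -0.27   1.135] 429.30648107143065
{'time_s': 0.1, 'q': array([ 1.08721680e+00,  2.59242595e-01,  1.53594372e+00, -2.60193516e-05,
        1.34802350e+00, -2.02805469e-01]), 'qd': array([ 0.00085342, -0.00137536, -0.00332609,  0.00097666, -0.00066821,
        0.00163109]), 'tau': array([ 3.32098425e-03, -4.38212156e+01, -2.84642047e+01,  7.22894794e-02,
        3.61943885e-02, -3.76782202e-05]), 'eef_pos': array([0.15216223, 0.52802406, 0.21792768]), 'tcp_rot': array([-3.14000353e+00, -3.00877191e-04,  2.86082413e+00]), 'force': array([ 0.04473962,  0.67967524, -0.42110485]), 'moment': array([-0.00782684, -0.0146367 ,  0.0575486 ]), 'grip_force': 0.0, 'grip_width': 1.000872960049733} 0.0188
```

View pics/scene0.png

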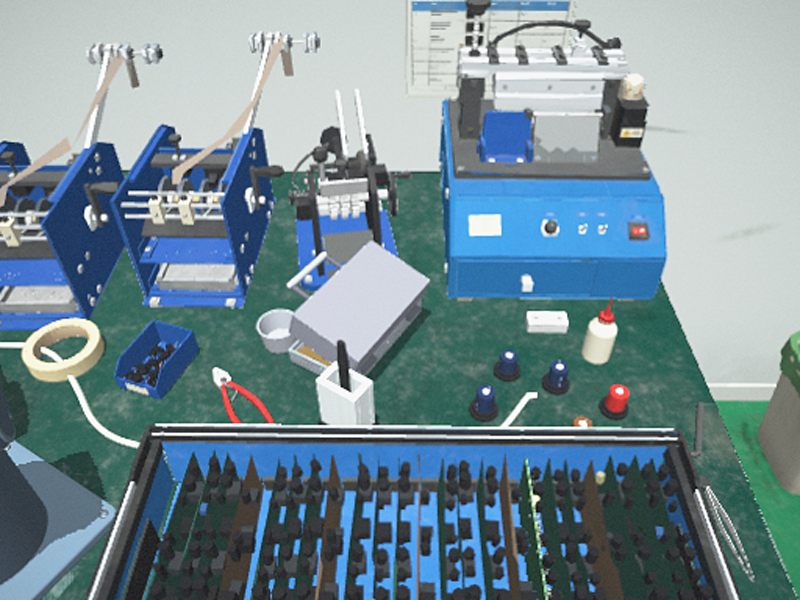

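View pics/top0.png

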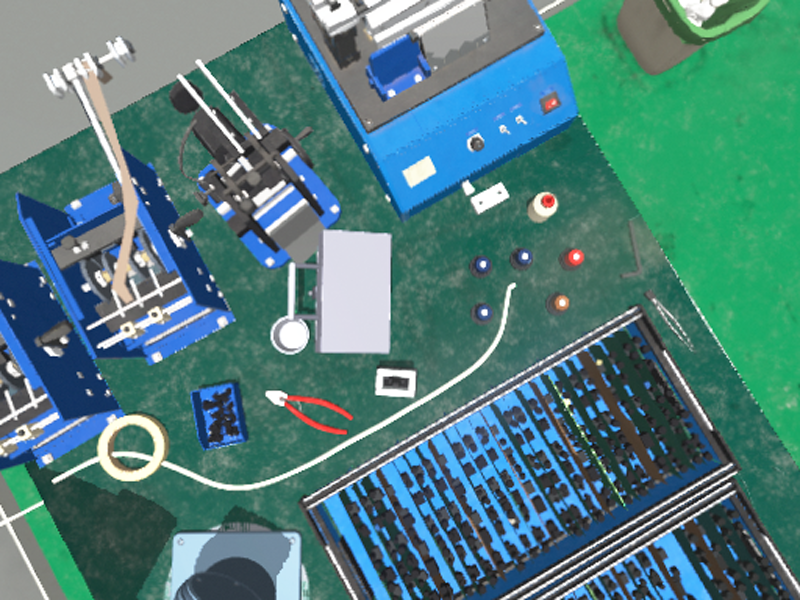

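The scene shows the grey box with its hood ajar (365,310), pot (275,328), stand with brush (345,390) and three dark blue caps at (509,362), (557,374) and (484,401).
In the top view the same things are: hood (355,292), bar (291,290), pot (290,334), stand (396,382), and blue caps at (481,265), (523,257) and (484,312).
Cap candidates in the top view are blue (481,265), (523,257), (484,312), red (575,258) and brown (561,302). I choose the three dark blue ones and leave the red and brown.

```bash
python3 - <<'E'
from h import *
c=load('top');W=world(c);s=1/1.5625
im=cv2.cvtColor(c['image'],cv2.COLOR_RGB2BGR)
def at(u,v,r=2):
    u=int(u*s);v=int(v*s);return np.round(np.nanmedian(W[v-r:v+r+1,u-r:u+r+1].reshape(-1,3),0),4)
for n,p in dict(c1=(481,265),c2=(523,257),c3=(484,312),bottle=(544,200),die=(489,198),hTL=(325,238),hTR=(385,238),hBL=(325,345),hBR=(385,347),hc=(355,292),pot=(290,334),stand_l=(380,383),brush=(396,382),bench=(450,350)).items(): print(n,at(*p))
def blob(name,c,W,u0,v0,u1,v1,zlo,zhi):
    u0,v0,u1,v1=[int(a*s) for a in(u0,v0,u1,v1)]
    P=W[v0:v1,u0:u1].reshape(-1,3);P=P[(P[:,2]>zlo)&(P[:,2]<zhi)]
    print(name,len(P),'mean',np.round(P.mean(0),4),'min',np.round(P.min(0),4),'max',np.round(P.max(0),4))
    (ce,sz,a)=cv2.minAreaRect((P[:,:2]*1000).astype(np.float32)); print('   rect',np.round(ce,1),np.round(sz,1),round(a,1))
    return P
for n,b in dict(c1=(465,248,498,282),c2=(506,240,541,274),c3=(467,296,502,328)).items():
    blob(n,c,W,*b,.025,.06)
blob('pot',c,W,265,310,315,360,.03,.045)
blob('stand',c,W,365,360,425,405,.08,.1)
blob('brush',c,W,365,360,425,405,.12,.19)
blob('bar',c,W,285,262,299,316,.05,.3)
blob('hood',c,W,316,228,396,357,.06,.3)
crop=im[135:260,170:385]; cv2.imwrite('pics/crop1.png',cv2.resize(crop,(800,465),interpolation=cv2.INTER_CUBIC))
E
```

```text
c1 [ 0.5393 -0.3964  0.0345]
c2 [ 0.5518 -0.4657  0.038 ]
c3 [ 0.4617 -0.4002  0.0406]
bottle [ 0.6354 -0.494   0.0824]
die [ 0.6555 -0.4125  0.0185]
hTL [ 0.5713 -0.1496  0.1077]
hTR [ 0.5762 -0.2402  0.079 ]
hBL [ 0.4076 -0.1506  0.1068]
hBR [ 0.4029 -0.2405  0.0775]
hc [ 0.4902 -0.1947  0.094 ]
pot [ 0.427  -0.0783  0.0037]
stand_l [ 0.3474 -0.2337  0.0886]
brush [ 0.3511 -0.2583  0.1327]
bench [ 0.3979 -0.3491 -0.0008]
c1 78 mean [ 0.5408 -0.4005  0.0339] min [ 0.5289 -0.4121  0.0252] max [ 0.5526 -0.3889  0.0382]
   rect [ 540.8 -400.5] [23.3 23.6] 89.6
c2 79 mean [ 0.5534 -0.4689  0.0367] min [ 0.5415 -0.4815  0.0265] max [ 0.5654 -0.4573  0.0437]
   rect [ 553.9 -469.4] [23.7 23.4] 65.5
c3 81 mean [ 0.4606 -0.4016  0.0397] min [ 0.4465 -0.4133  0.0285] max [ 0.472  -0.39    0.0452]
   rect [ 461.4 -401.9] [24.1 24. ] 55.6
pot 108 mean [ 0.4199 -0.0805  0.0358] min [ 0.3931 -0.1151  0.0303] max [ 0.4518 -0.0557  0.0416]
   rect [421.3 -84.5] [60.  57.2] 78.8
stand 254 mean [ 0.347  -0.2585  0.0891] min [ 0.3257 -0.2869  0.0804] max [ 0.3667 -0.2287  0.0954]
   rect [ 346.8 -257.9] [59.3 39.1] 86.6
brush 24 mean [ 0.3488 -0.2589  0.1463] min [ 0.3439 -0.2652  0.1218] max [ 0.352  -0.2513  0.1598]
   rect [ 348.6 -258.8] [13.4  7.8] 73.0
bar 143 mean [ 0.4952 -0.0976  0.1001] min [ 0.4533 -0.1055  0.0934] max [ 0.5363 -0.0925  0.1054]
   rect [494.8 -96.8] [12.9 82.9] 86.4
hood 3711 mean [ 0.4886 -0.1919  0.0924] min [ 0.3931 -0.2501  0.0642] max [ 0.5861 -0.1308  0.1139]
   rect [ 489.6 -190.3] [118.3 192.4] 89.5
```

View pics/crop1.png

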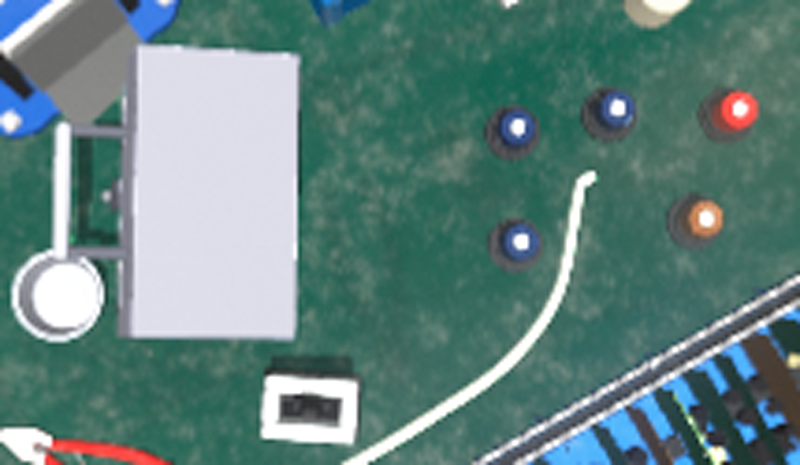

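The crop shows three dark blue caps at (517,130), (612,112) and (519,243). Their top heights (about 35, 38 and 41 mm) match cap_3, cap_2 and cap_1. The red (738,110) and brown (705,218) ones are look-alikes. Next I refine the box pose and cross-check with the scene camera.

```bash
python3 - <<'E'
from h import *
W=world(load('top'));Ws=world(load('scene'))
def sel(W,x0,x1,y0,y1,z0,z1):
    P=W.reshape(-1,3);return P[(P[:,0]>x0)&(P[:,0]<x1)&(P[:,1]>y0)&(P[:,1]<y1)&(P[:,2]>z0)&(P[:,2]<z1)]
for n,w in(('top',W),('scene',Ws)):
    print(n)
    P=sel(w,.41,.57,-.235,-.15,.07,.13)
    c=P.mean(0);nrm=np.linalg.svd(P-c,full_matrices=0)[2][2];nrm*=np.sign(nrm[2])
    print(' hood n',np.round(nrm,4),'c',np.round(c,4),'tilt',np.arccos(nrm[2]),'yaw of box x',np.degrees(np.arctan2(nrm[1],nrm[0])))
    # box x axis horizontal dir = -(…): normal tilts toward box +x
    print(' z residual',np.std((P-c)@nrm))
    B=sel(w,.44,.55,-.115,-.085,.085,.12)
    v=np.linalg.svd(B-B.mean(0),full_matrices=0)[2][0]
    print(' bar',len(B),np.round(B.mean(0),4),np.round(B.min(0),4),np.round(B.max(0),4),'dir',np.round(v,3))
    for nm,b in dict(stand=(.31,.39,-.3,-.215,.085,.095),brush=(.31,.39,-.3,-.215,.11,.175),btop=(.31,.39,-.3,-.215,.152,.165),pot=(.38,.46,-.125,-.04,.034,.045)).items():
        Q=sel(w,*b);print(' ',nm,len(Q),np.round(Q.mean(0),4),np.round(Q.min(0),4),np.round(Q.max(0),4), [np.round(a,1) for a in cv2.minAreaRect((Q[:,:2]*1000).astype(np.float32))])
    for nm,xy in dict(c3=(.5408,-.4005),c2=(.5537,-.469),c1=(.461,-.4018)).items():
        Q=sel(w,xy[0]-.02,xy[0]+.02,xy[1]-.02,xy[1]+.02,.02,.044);print(' ',nm,len(Q),np.round((Q.min(0)+Q.max(0))/2,4))
    for b in((0.2,.45,-.5,-.2,.01,.3),): 
        Q=sel(w,*b); print(' tray/zmax',np.round(Q[Q[:,2].argmax()],3))
    Q=sel(w,.1,.33,-.6,-.1,.0,.3);print(' tray',np.round(np.percentile(Q[:,2],[50,90,99]),3))
E
```

```text
top
 hood n [-0.0056 -0.3115  0.9502] c [ 0.4883 -0.1915  0.0944] tilt 0.316813335819897 yaw of box x -91.02801024441702
 z residual 0.0018032607227828747
 bar 185 [ 0.49   -0.0995  0.0993] [ 0.4461 -0.115   0.0923] [ 0.5363 -0.091   0.1054] dir [-1.    -0.003 -0.014]
  stand 243 [ 0.347  -0.2587  0.0893] [ 0.3257 -0.2869  0.0854] [ 0.3667 -0.2287  0.0936] [array([ 346.8, -257.9]), array([59.6, 38.6]), np.float64(85.9)]
  brush 24 [ 0.3488 -0.2589  0.1463] [ 0.3439 -0.2652  0.1218] [ 0.352  -0.2513  0.1598] [array([ 348.6, -258.8]), array([13.4,  7.8]), np.float64(73.0)]
  btop 12 [ 0.3477 -0.2582  0.1573] [ 0.3439 -0.2631  0.1536] [ 0.3508 -0.2541  0.1598] [array([ 347.8, -258.4]), array([8.5, 5.5]), np.float64(69.9)]
  pot 77 [ 0.4189 -0.0835  0.0372] [ 0.3931 -0.1151  0.034 ] [ 0.4518 -0.0557  0.0416] [array([421.3, -84.5]), array([60. , 57.2]), np.float64(78.8)]
  c3 80 [ 0.5408 -0.4005  0.0302]
  c2 83 [ 0.5535 -0.4694  0.0323]
  c1 80 [ 0.4592 -0.4017  0.033 ]
 tray/zmax [ 0.346 -0.254  0.16 ]
 tray [0.055 0.1   0.109]
scene
 hood n [-0.0031 -0.3139  0.9495] c [ 0.4856 -0.1928 
[... 288 characters left out ...]
2269  0.0945] [array([ 346.4, -258.3]), array([60.9, 39.7]), np.float64(87.0)]
  brush 136 [ 0.345  -0.2599  0.1345] [ 0.341  -0.2657  0.11  ] [ 0.351  -0.2523  0.1587] [array([ 345.5, -259.1]), array([ 9.5, 13.5]), np.float64(8.6)]
  btop 23 [ 0.3466 -0.2585  0.1567] [ 0.343  -0.2628  0.1529] [ 0.3501 -0.2523  0.1587] [array([ 347.1, -257.8]), array([11.5,  6.2]), np.float64(78.8)]
  pot 90 [ 0.4195 -0.0776  0.037 ] [ 0.3914 -0.1119  0.0343] [ 0.453  -0.0531  0.0404] [array([420.2, -79.9]), array([61.8, 48.3]), np.float64(31.6)]
  c3 122 [ 0.5381 -0.401   0.0287]
  c2 137 [ 0.5509 -0.4699  0.0313]
  c1 151 [ 0.4586 -0.4023  0.0319]
 tray/zmax [ 0.35  -0.258  0.159]
 tray [0.064 0.1   0.108]
```

>>> send_rows(deltas=[{"az": -0.094,"claw": 0.35},{"az": -0.094,"claw": 0.35},{"az": -0.093,"claw": 0.35},{"dx": -1.9,"dy": -3.5,"claw": 0.35},{"dx": -1.9,"dy": -3.5,"claw": 0.35},{"dx": -1.9,"dy": -3.5,"claw": 0.35},{"dx": -1.9,"dy": -3.5,"claw": 0.35},{"dx": -1.9,"dy": -3.5,"claw": 0.35},{"dx": -1.9,"dy": -3.5,"claw": 0.35},{"dx": -1.9,"dy": -3.5,"claw": 0.35}], squeeze=10)

```text
invalid input at $.deltas[0]: expected keys dx, dy, dz, ax, ay, az, claw
```

>>> send_rows(deltas=[{"dx": -1.9,"dy": -3.5,"claw": 0.35},{"dx": -1.9,"dy": -3.5,"claw": 0.35},{"dx": -1.9,"dy": -3.5,"claw": 0.35},{"dx": -1.9,"dy": -3.5,"claw": 0.35},{"dx": -1.9,"dy": -3.5,"claw": 0.35},{"dx": -1.9,"dy": -3.5,"claw": 0.35},{"dx": -1.9,"dy": -3.5,"claw": 0.35},{"dx": -1.9,"dy": -3.5,"claw": 0.35},{"claw": 0.35},{"claw": 0.35}])

```text
invalid input at $.deltas[0]: expected keys dx, dy, dz, ax, ay, az, claw
```

All keys are required.

>>> send_rows(deltas=[{"dx": 0,"dy": 0,"dz": 0,"ax": 0,"ay": 0,"az": -0.094,"claw": 0.35},{"dx": 0,"dy": 0,"dz": 0,"ax": 0,"ay": 0,"az": -0.094,"claw": 0.35},{"dx": 0,"dy": 0,"dz": 0,"ax": 0,"ay": 0,"az": -0.093,"claw": 0.35},{"dx": -1.9,"dy": -3.5,"dz": 0,"ax": 0,"ay": 0,"az": 0,"claw": 0.35},{"dx": -1.9,"dy": -3.5,"dz": 0,"ax": 0,"ay": 0,"az": 0,"claw": 0.35},{"dx": -1.9,"dy": -3.5,"dz": 0,"ax": 0,"ay": 0,"az": 0,"claw": 0.35},{"dx": -1.9,"dy": -3.5,"dz": 0,"ax": 0,"ay": 0,"az": 0,"claw": 0.35},{"dx": -1.9,"dy": -3.5,"dz": 0,"ax": 0,"ay": 0,"az": 0,"claw": 0.35},{"dx": -1.9,"dy": -3.5,"dz": 0,"ax": 0,"ay": 0,"az": 0,"claw": 0.35},{"dx": -1.9,"dy": -3.5,"dz": 0,"ax": 0,"ay": 0,"az": 0,"claw": 0.35}], squeeze=10)

```text
time_s: 0.93
eef_pos: [0.2855, 0.2817, 0.2185]
tcp_rot: [-3.141, -0.0, -3.141]
force: [1.9, 0.2, -0.5]
grip_width: 0.347
grip_force: 0.0
```

>>> send_rows(deltas=[{"dx": -1.9,"dy": -3.5,"dz": 0,"ax": 0,"ay": 0,"az": 0,"claw": 0.35},{"dx": -1.9,"dy": -3.5,"dz": 0,"ax": 0,"ay": 0,"az": 0,"claw": 0.35},{"dx": -1.9,"dy": -3.5,"dz": 0,"ax": 0,"ay": 0,"az": 0,"claw": 0.35},{"dx": -1.9,"dy": -3.5,"dz": 0,"ax": 0,"ay": 0,"az": 0,"claw": 0.35},{"dx": -1.9,"dy": -3.5,"dz": 0,"ax": 0,"ay": 0,"az": 0,"claw": 0.35},{"dx": -1.9,"dy": -3.5,"dz": 0,"ax": 0,"ay": 0,"az": 0,"claw": 0.35},{"dx": -1.9,"dy": -3.5,"dz": 0,"ax": 0,"ay": 0,"az": 0,"claw": 0.35},{"dx": -1.9,"dy": -3.5,"dz": 0,"ax": 0,"ay": 0,"az": 0,"claw": 0.35},{"dx": -1.9,"dy": -3.5,"dz": 0,"ax": 0,"ay": 0,"az": 0,"claw": 0.35},{"dx": 0,"dy": 0,"dz": 0,"ax": 0,"ay": 0,"az": 0,"claw": 0.35}])

```text
time_s: 1.77
eef_pos: [0.4595, -0.0375, 0.2183]
tcp_rot: [-3.139, 0.002, 3.137]
force: [0.0, -0.4, -0.3]
grip_width: 0.329
grip_force: 0.0
```

>>> send_rows(deltas=[{"dx": -1.5,"dy": -3,"dz": 0,"ax": 0,"ay": 0,"az": 0,"claw": 0.35},{"dx": -1.5,"dy": -3,"dz": 0,"ax": 0,"ay": 0,"az": 0,"claw": 0.35},{"dx": 0,"dy": 0,"dz": 3.2,"ax": 0,"ay": 0,"az": 0,"claw": 0.35},{"dx": 0,"dy": 0,"dz": 3.2,"ax": 0,"ay": 0,"az": 0,"claw": 0.35},{"dx": 0,"dy": 0,"dz": 3.2,"ax": 0,"ay": 0,"az": 0,"claw": 0.35},{"dx": 0,"dy": 0,"dz": 0,"ax": 0,"ay": 0,"az": 0,"claw": 0.35},{"dx": 0,"dy": 0,"dz": 0,"ax": 0,"ay": 0,"az": 0,"claw": 0.35}])

```text
time_s: 2.35
eef_pos: [0.485, -0.0906, 0.1215]
tcp_rot: [3.14, -0.004, -3.141]
force: [0.7, 0.6, 1.2]
grip_width: 0.325
grip_force: 0.0
```

>>> send_rows(deltas=[{"dx": -0.4,"dy": -0.75,"dz": 0,"ax": 0,"ay": 0,"az": 0,"claw": 0.35},{"dx": 0,"dy": 0,"dz": 1.5,"ax": 0,"ay": 0,"az": 0,"claw": 0.35},{"dx": 0,"dy": 0,"dz": 1.5,"ax": 0,"ay": 0,"az": 0,"claw": 0.35},{"dx": 0,"dy": 0,"dz": 1.3,"ax": 0,"ay": 0,"az": 0,"claw": 0.35},{"dx": 0,"dy": 0,"dz": 0,"ax": 0,"ay": 0,"az": 0,"claw": 0.35},{"dx": 0,"dy": 0,"dz": 0,"ax": 0,"ay": 0,"az": 0,"claw": 1},{"dx": 0,"dy": 0,"dz": 0,"ax": 0,"ay": 0,"az": 0,"claw": 1},{"dx": 0,"dy": 0,"dz": 0,"ax": 0,"ay": 0,"az": 0,"claw": 1},{"dx": 0,"dy": 0,"dz": 0,"ax": 0,"ay": 0,"az": 0,"claw": 1},{"dx": 0,"dy": 0,"dz": 0,"ax": 0,"ay": 0,"az": 0,"claw": 1}], squeeze=12)

```text
time_s: 3.18
eef_pos: [0.4918, -0.096, 0.0813]
tcp_rot: [3.137, 0.003, 3.141]
force: [2.5, 13.3, 6.7]
grip_width: 0.103
grip_force: 12.0
```

>>> send_rows(deltas=[{"dx": 0,"dy": -0.3,"dz": -0.8,"ax": 0,"ay": 0,"az": 0,"claw": 1},{"dx": 0,"dy": -0.45,"dz": -0.85,"ax": 0,"ay": 0,"az": 0,"claw": 1},{"dx": 0,"dy": -0.55,"dz": -0.8,"ax": 0,"ay": 0,"az": 0,"claw": 1},{"dx": 0,"dy": -0.6,"dz": -0.8,"ax": 0,"ay": 0,"az": 0,"claw": 1},{"dx": 0,"dy": -0.65,"dz": -0.75,"ax": 0,"ay": 0,"az": 0,"claw": 1},{"dx": 0,"dy": -0.7,"dz": -0.7,"ax": 0,"ay": 0,"az": 0,"claw": 1},{"dx": 0,"dy": -0.75,"dz": -0.65,"ax": 0,"ay": 0,"az": 0,"claw": 1},{"dx": 0,"dy": -0.8,"dz": -0.6,"ax": 0,"ay": 0,"az": 0,"claw": 1},{"dx": 0,"dy": -0.85,"dz": -0.55,"ax": 0,"ay": 0,"az": 0,"claw": 1},{"dx": 0,"dy": -0.85,"dz": -0.5,"ax": 0,"ay": 0,"az": 0,"claw": 1}])

```text
time_s: 4.02
eef_pos: [0.4912, -0.1624, 0.1523]
tcp_rot: [3.14, 0.003, -3.141]
force: [-0.2, 5.7, 6.2]
grip_width: 0.1
grip_force: 12.0
```

>>> send_rows(deltas=[{"dx": 0,"dy": -0.87,"dz": -0.45,"ax": 0,"ay": 0,"az": 0,"claw": 1},{"dx": 0,"dy": -0.9,"dz": -0.4,"ax": 0,"ay": 0,"az": 0,"claw": 1},{"dx": 0,"dy": -0.95,"dz": -0.3,"ax": 0,"ay": 0,"az": 0,"claw": 1},{"dx": 0,"dy": -0.95,"dz": -0.25,"ax": 0,"ay": 0,"az": 0,"claw": 1},{"dx": 0,"dy": -0.97,"dz": -0.2,"ax": 0,"ay": 0,"az": 0,"claw": 1},{"dx": 0,"dy": -1.0,"dz": -0.1,"ax": 0,"ay": 0,"az": 0,"claw": 1},{"dx": 0,"dy": -1.0,"dz": -0.05,"ax": 0,"ay": 0,"az": 0,"claw": 1},{"dx": 0,"dy": -1.0,"dz": 0,"ax": 0,"ay": 0,"az": 0,"claw": 1},{"dx": 0,"dy": -1.4,"dz": 0.1,"ax": 0,"ay": 0,"az": 0,"claw": 1},{"dx": 0,"dy": 0,"dz": 0,"ax": 0,"ay": 0,"az": 0,"claw": 1}])

```text
time_s: 4.85
eef_pos: [0.4903, -0.2576, 0.166]
tcp_rot: [-3.139, -0.0, 3.14]
force: [-3.2, -2.0, 4.4]
grip_width: 0.101
grip_force: 12.0
```

>>> send_rows(deltas=[{"dx": 0,"dy": 0,"dz": 0,"ax": 0,"ay": 0,"az": 0,"claw": 0.35},{"dx": 0,"dy": 0,"dz": 0,"ax": 0,"ay": 0,"az": 0,"claw": 0.0},{"dx": 0,"dy": 0,"dz": 0,"ax": 0,"ay": 0,"az": 0,"claw": 0.0},{"dx": 0,"dy": 0,"dz": -2,"ax": 0,"ay": 0,"az": 0,"claw": 0},{"dx": 0,"dy": 0,"dz": -3,"ax": 0,"ay": 0,"az": 0,"claw": 0},{"dx": 0,"dy": 0,"dz": -3,"ax": 0,"ay": 0,"az": 0,"claw": 0},{"dx": 0,"dy": 0,"dz": -2,"ax": 0,"ay": 0,"az": 0,"claw": 0},{"dx": 0,"dy": 0,"dz": 0,"ax": 0,"ay": 0,"az": 0,"claw": 0}])

```text
time_s: 5.52
eef_pos: [0.4927, -0.2551, 0.2711]
tcp_rot: [-3.136, 0.007, -3.14]
force: [0.2, -1.1, 0.5]
grip_width: 0.503
grip_force: 0.0
```

>>> send_rows(deltas=[{"dx": 0,"dy": 0,"dz": 0,"ax": 0,"ay": 0,"az": 0.12,"claw": 0},{"dx": 0,"dy": 0,"dz": 0,"ax": 0,"ay": 0,"az": 0.12,"claw": 0},{"dx": 0,"dy": 0,"dz": 0,"ax": 0,"ay": 0,"az": 0.12,"claw": 0},{"dx": 0,"dy": 0,"dz": 0,"ax": 0,"ay": 0,"az": 0.12,"claw": 0},{"dx": 0,"dy": 0,"dz": 0,"ax": 0,"ay": 0,"az": 0.12,"claw": 0},{"dx": 0,"dy": 0,"dz": 0,"ax": 0,"ay": 0,"az": 0.12,"claw": 0},{"dx": 0,"dy": 0,"dz": 0,"ax": 0,"ay": 0,"az": 0.12,"claw": 0},{"dx": 0,"dy": 0,"dz": 0,"ax": 0,"ay": 0,"az": 0.12,"claw": 0},{"dx": 0,"dy": 0,"dz": 0,"ax": 0,"ay": 0,"az": 0.12,"claw": 0},{"dx": 0,"dy": 0,"dz": 0,"ax": 0,"ay": 0,"az": 0.12,"claw": 0}])

```text
time_s: 6.35
eef_pos: [0.4905, -0.2535, 0.2649]
tcp_rot: [-3.141, -0.002, 1.937]
force: [-0.4, -0.1, 0.2]
grip_width: 0.501
grip_force: 0.0
```

>>> send_rows(deltas=[{"dx": 0,"dy": 0,"dz": 0,"ax": 0,"ay": 0,"az": 0.12,"claw": 0},{"dx": 0,"dy": 0,"dz": 0,"ax": 0,"ay": 0,"az": 0.12,"claw": 0},{"dx": 0,"dy": 0,"dz": 0,"ax": 0,"ay": 0,"az": 0.12,"claw": 0},{"dx": 0,"dy": -3.6,"dz": 0,"ax": 0,"ay": 0,"az": 0,"claw": 0},{"dx": 0,"dy": -3.6,"dz": 0,"ax": 0,"ay": 0,"az": 0,"claw": 0},{"dx": 0,"dy": -3.6,"dz": 0,"ax": 0,"ay": 0,"az": 0,"claw": 0},{"dx": 0,"dy": -3.6,"dz": 0,"ax": 0,"ay": 0,"az": 0,"claw": 0},{"dx": 0,"dy": 0,"dz": 0,"ax": 0,"ay": 0,"az": 0,"claw": 0},{"dx": 0,"dy": 0,"dz": 0,"ax": 0,"ay": 0,"az": 0,"claw": 0},{"dx": 0,"dy": 0,"dz": 0,"ax": 0,"ay": 0,"az": 0,"claw": 0}])

```text
time_s: 7.18
eef_pos: [0.347, -0.2558, 0.2659]
tcp_rot: [3.141, 0.0, 1.581]
force: [-0.6, -0.0, 0.6]
grip_width: 0.502
grip_force: 0.0
```

```bash
cat >> h.py <<'E'
def sel(W,x0,x1,y0,y1,z0,z1):
    P=W.reshape(-1,3);return P[(P[:,0]>x0)&(P[:,0]<x1)&(P[:,1]>y0)&(P[:,1]<y1)&(P[:,2]>z0)&(P[:,2]<z1)]
E
python3 - <<'E'
from h import *
s=get_state();print(s['eef_pos'],s['tcp_rot'],s['q'])
for n in('top','scene'):
    c=snap(n,n+'1.png');w=world(c);print(n)
    for nm,b in dict(pot=(.36,.47,-.14,-.04,.034,.042),lipfront=(.38,.60,-.14,-.115,.024,.034),lipall=(.38,.60,-.25,-.115,.027,.033),mat=(.42,.56,-.22,-.14,.018,.024),bar=(.43,.55,-.29,-.22,.175,.2),hood=(.38,.6,-.3,-.2,.1,.16),brush=(.31,.39,-.3,-.215,.11,.175)).items():
        Q=sel(w,*b)
        if len(Q)>3: print(' ',nm,len(Q),np.round(Q.min(0),4),np.round(Q.max(0),4),[np.round(a,1) for a in cv2.minAreaRect((Q[:,:2]*1000).astype(np.float32))],[np.round(a,1) for a in cv2.minEnclosingCircle((Q[:,:2]*1000).astype(np.float32))] if nm=='pot' else '')
a=cv2.imread('pics/top1.png')[130:270,150:370];b=cv2.imread('pics/scene1.png')[150:290,150:370]
cv2.imwrite('pics/c2.png',cv2.resize(np.vstack([a,b]),None,fx=2.14,fy=2.14,interpolation=cv2.INTER_CUBIC))
E
```

```text
[ 0.34699462 -0.25581565  0.26592814] [3.14078684e+00 1.70666251e-05 1.58145011e+00] [-8.95763389e-01  8.02102381e-03  1.71308608e+00  6.31054853e-04
  1.41997530e+00 -9.06511836e-01]
top
  pot 98 [ 0.3931 -0.1297  0.0341] [ 0.4517 -0.0555  0.0413] [array([422.9, -91.5]), array([59.6, 72.7]), np.float64(3.7)] [array([417.4, -94.5]), np.float64(41.4)]
  lipfront 196 [ 0.3956 -0.1398  0.024 ] [ 0.5996 -0.1162  0.0339] [array([ 497.5, -132.5]), array([204.4,  22.2]), np.float64(2.9)] 
  lipall 316 [ 0.3956 -0.234   0.027 ] [ 0.5996 -0.1169  0.0329] [array([ 499.6, -179.6]), array([204.8, 116. ]), np.float64(2.8)] 
  mat 1125 [ 0.4212 -0.2181  0.0181] [ 0.5599 -0.14    0.024 ] [array([ 490.6, -179. ]), array([ 78.1, 138.7]), np.float64(90.0)] 
  bar 143 [ 0.455  -0.2611  0.1819] [ 0.5338 -0.2543  0.1915] [array([ 494.4, -257.7]), array([78.8,  6.8]), np.float64(0.0)] 
  hood 1022 [ 0.4003 -0.2841  0.1353] [ 0.5856 -0.2216  0.154 ] [array([ 492.9, -252.8]), array([ 62.4, 185.3]), np.float64(89.9)] 
scene
  pot 123 [ 0.392  -0.1147  0.034 ] [ 0.4527 -0.0532  0.0404] [array([422.3, -83.9]),
[... 166 characters left out ...]
127.4]), array([ 24.5, 205. ]), np.float64(89.9)] 
  lipall 237 [ 0.3922 -0.193   0.027 ] [ 0.5974 -0.1173  0.0323] [array([ 494.5, -152.8]), array([208.6,  69.2]), np.float64(3.1)] 
  mat 496 [ 0.4207 -0.2083  0.0188] [ 0.5588 -0.14    0.024 ] [array([ 490.1, -172.9]), array([138.5,  67.5]), np.float64(1.5)] 
  bar 185 [ 0.4426 -0.2636  0.1751] [ 0.5331 -0.2521  0.1899] [array([ 487.8, -258.5]), array([11.2, 90.4]), np.float64(87.5)] 
  hood 2235 [ 0.3908 -0.2863  0.1002] [ 0.5833 -0.2214  0.1599] [array([ 487.3, -253.2]), array([ 63.5, 192.2]), np.float64(89.1)] 
  brush 131 [ 0.3403 -0.2662  0.1103] [ 0.352  -0.2523  0.1584] [array([ 346. , -258.9]), array([14. , 10.7]), np.float64(78.2)]
```

View pics/c2.png

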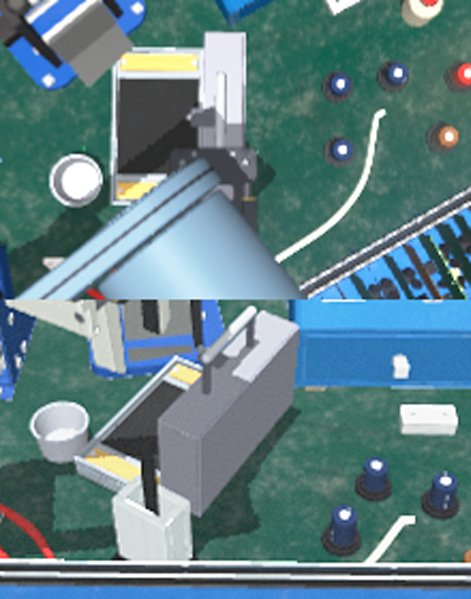

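The upper half (top view) and lower half (scene view) show the hood upright and the bar on top. The pot is at (77,180) top and (60,430) scene. The brush is still in its stand at (150,470), and the three blue caps have not moved. I now take the brush.

>>> send_rows(deltas=[{"dx": -0.3,"dy": 0,"dz": 3.5,"ax": 0,"ay": 0,"az": 0,"claw": 0},{"dx": 0,"dy": 0,"dz": 3.5,"ax": 0,"ay": 0,"az": 0,"claw": 0},{"dx": 0,"dy": 0,"dz": 3,"ax": 0,"ay": 0,"az": 0,"claw": 0},{"dx": 0,"dy": 0,"dz": 3,"ax": 0,"ay": 0,"az": 0,"claw": 0},{"dx": 0,"dy": 0,"dz": 2.4,"ax": 0,"ay": 0,"az": 0,"claw": 0},{"dx": 0,"dy": 0,"dz": 0,"ax": 0,"ay": 0,"az": 0,"claw": 0.5},{"dx": 0,"dy": 0,"dz": 0,"ax": 0,"ay": 0,"az": 0,"claw": 1},{"dx": 0,"dy": 0,"dz": 0,"ax": 0,"ay": 0,"az": 0,"claw": 1},{"dx": 0,"dy": 0,"dz": 0,"ax": 0,"ay": 0,"az": 0,"claw": 1},{"dx": 0,"dy": 0,"dz": 0,"ax": 0,"ay": 0,"az": 0,"claw": 1}], squeeze=25)

```text
time_s: 8.12
eef_pos: [0.3476, -0.2599, 0.1137]
tcp_rot: [3.14, 0.003, 1.582]
force: [-1.1, 0.2, 0.2]
grip_width: 0.192
grip_force: 0.0
```

>>> send_rows(deltas=[{"dx": 0,"dy": 0,"dz": 0,"ax": 0,"ay": 0,"az": 0,"claw": 1},{"dx": 0,"dy": 0,"dz": 0,"ax": 0,"ay": 0,"az": 0,"claw": 1},{"dx": 0,"dy": 0,"dz": 0,"ax": 0,"ay": 0,"az": 0,"claw": 1}])

```text
time_s: 8.37
eef_pos: [0.3472, -0.2597, 0.1133]
tcp_rot: [3.14, 0.002, 1.582]
force: [0.1, 0.4, 6.0]
grip_width: 0.102
grip_force: 25.0
```

>>> send_rows(deltas=[{"dx": 0,"dy": 0,"dz": -1.5,"ax": 0,"ay": 0,"az": 0,"claw": 1},{"dx": 0,"dy": 0,"dz": -2.5,"ax": 0,"ay": 0,"az": 0,"claw": 1},{"dx": 0,"dy": 0,"dz": -3,"ax": 0,"ay": 0,"az": 0,"claw": 1},{"dx": 0,"dy": 0,"dz": -3,"ax": 0,"ay": 0,"az": 0,"claw": 1},{"dx": 0,"dy": 0,"dz": -2,"ax": 0,"ay": 0,"az": 0,"claw": 1},{"dx": 0,"dy": 0,"dz": 0,"ax": 0,"ay": 0,"az": 0,"claw": 1},{"dx": 0,"dy": 0,"dz": 0,"ax": 0,"ay": 0,"az": 0,"claw": 1}])

```text
time_s: 8.95
eef_pos: [0.3469, -0.2594, 0.233]
tcp_rot: [3.14, 0.002, 1.582]
force: [-0.6, 0.2, -1.1]
grip_width: 0.102
grip_force: 25.0
```

```bash
python3 - <<'E'
from h import *
s=get_state();print(s['eef_pos'])
c=snap('scene','s2.png');w=world(c)
im=c['image'].astype(int);dark=(im.max(-1)<90)
P=w[(w[...,0]>.3)&(w[...,0]<.4)&(w[...,1]>-.31)&(w[...,1]<-.21)]
for z in np.arange(.10,.26,.01):
    Q=P[(P[:,2]>z)&(P[:,2]<z+.01)]
    if len(Q): print(round(z,2),len(Q),np.round(Q.min(0),3),np.round(Q.max(0),3))
cv2.imwrite('pics/c3.png',cv2.resize(cv2.imread('pics/s2.png')[130:300,130:330],None,fx=3,fy=3,interpolation=cv2.INTER_CUBIC))
E
```

```text
[ 0.34689183 -0.25937612  0.23295788]
0.1 72 [ 0.392 -0.282  0.1  ] [ 0.4   -0.237  0.11 ]
0.11 75 [ 0.391 -0.283  0.11 ] [ 0.4   -0.236  0.12 ]
0.12 81 [ 0.343 -0.283  0.12 ] [ 0.4   -0.238  0.13 ]
0.13 115 [ 0.341 -0.284  0.13 ] [ 0.4   -0.238  0.14 ]
0.14 92 [ 0.342 -0.283  0.14 ] [ 0.4   -0.238  0.15 ]
0.15 37 [ 0.341 -0.271  0.15 ] [ 0.349 -0.246  0.16 ]
0.16 55 [ 0.34  -0.271  0.16 ] [ 0.351 -0.246  0.17 ]
0.17 41 [ 0.34  -0.265  0.17 ] [ 0.35  -0.251  0.18 ]
0.18 28 [ 0.34  -0.266  0.18 ] [ 0.349 -0.252  0.189]
0.19 31 [ 0.341 -0.265  0.19 ] [ 0.35  -0.253  0.2  ]
0.2 31 [ 0.342 -0.264  0.2  ] [ 0.348 -0.252  0.21 ]
0.21 33 [ 0.342 -0.265  0.21 ] [ 0.351 -0.252  0.22 ]
0.22 21 [ 0.342 -0.265  0.22 ] [ 0.35  -0.254  0.228]
0.23 32 [ 0.333 -0.269  0.23 ] [ 0.364 -0.262  0.239]
0.24 89 [ 0.327 -0.269  0.24 ] [ 0.365 -0.251  0.25 ]
0.25 103 [ 0.326 -0.27   0.25 ] [ 0.366 -0.251  0.26 ]
```

View pics/c3.png

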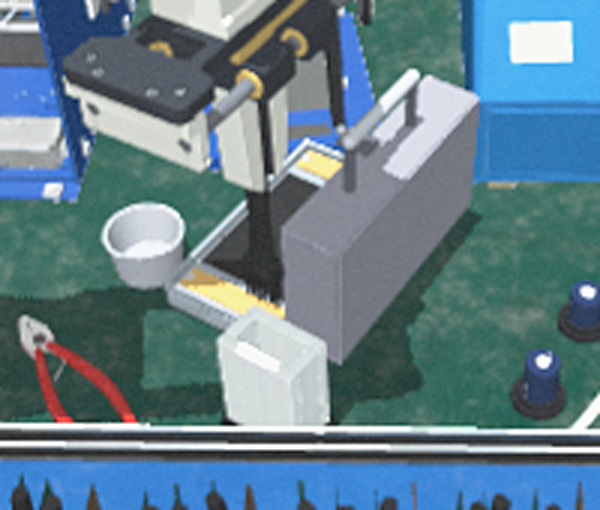

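The picture shows the brush held vertical with bristles free, at (262,280). The pot is at (147,240), and the near strip is visible at (235,290). Next is the first dip.

>>> send_rows(deltas=[{"dx": 3.5,"dy": 1.5,"dz": 0,"ax": 0,"ay": 0,"az": 0,"claw": 1},{"dx": 3.5,"dy": 1.5,"dz": 0,"ax": 0,"ay": 0,"az": 0,"claw": 1},{"dx": 3.5,"dy": 1.5,"dz": 0,"ax": 0,"ay": 0,"az": 0,"claw": 1},{"dx": 3.5,"dy": 1.5,"dz": 0,"ax": 0,"ay": 0,"az": 0,"claw": 1},{"dx": 3.5,"dy": 1.5,"dz": 0,"ax": 0,"ay": 0,"az": 0,"claw": 1},{"dx": 0,"dy": 0,"dz": 2.5,"ax": 0,"ay": 0,"az": 0,"claw": 1},{"dx": 0,"dy": 0,"dz": 2.5,"ax": 0,"ay": 0,"az": 0,"claw": 1},{"dx": 0,"dy": 0,"dz": 0,"ax": 0,"ay": 0,"az": 0,"claw": 1},{"dx": 0,"dy": 0,"dz": 0,"ax": 0,"ay": 0,"az": 0,"claw": 1}])

```text
time_s: 9.75
eef_pos: [0.4178, -0.0821, 0.1802]
tcp_rot: [-3.136, -0.003, 1.582]
force: [-0.3, 0.6, -0.6]
grip_width: 0.102
grip_force: 25.0
```

```bash
python3 - <<'E'
from h import *
s=get_state();print(s['eef_pos'],s['tcp_rot'])
for n in('scene',):
    w=world(snap(n,'s3.png'));Q=sel(w,.36,.49,-.15,-.02,.034,.042);print(Q.min(0),Q.max(0),[np.round(a,1) for a in cv2.minEnclosingCircle((Q[:,:2]*1000).astype(np.float32))])
E
```

```text
[ 0.41784931 -0.08208884  0.18016805] [-3.13614927e+00 -2.66884995e-03  1.58225293e+00]
[ 0.39177657 -0.1147418   0.03403742] [ 0.45415352 -0.05381162  0.04061643] [array([422.7, -85. ]), np.float64(31.8)]
```

>>> send_rows(deltas=[{"dx": -0.25,"dy": 0.45,"dz": 0,"ax": 0,"ay": 0,"az": 0,"claw": 1},{"dx": 0,"dy": 0,"dz": 2,"ax": 0,"ay": 0,"az": 0,"claw": 1},{"dx": 0,"dy": 0,"dz": 2,"ax": 0,"ay": 0,"az": 0,"claw": 1},{"dx": 0,"dy": 0,"dz": 1.2,"ax": 0,"ay": 0,"az": 0,"claw": 1},{"dx": 0,"dy": 0,"dz": 1,"ax": 0,"ay": 0,"az": 0,"claw": 1},{"dx": 0,"dy": 0,"dz": 0,"ax": 0,"ay": 0,"az": 0,"claw": 1},{"dx": 0,"dy": 0,"dz": 0,"ax": 0,"ay": 0,"az": 0,"claw": 1},{"dx": 0,"dy": 0,"dz": 0,"ax": 0,"ay": 0,"az": 0,"claw": 1}])

```text
time_s: 10.47
eef_pos: [0.4252, -0.0865, 0.1213]
tcp_rot: [3.14, 0.001, 1.581]
force: [0.3, 0.1, -0.6]
grip_width: 0.099
grip_force: 25.0
```

>>> send_rows(deltas=[{"dx": 0,"dy": 0,"dz": -1.5,"ax": 0,"ay": 0,"az": 0,"claw": 1},{"dx": 0,"dy": 0,"dz": -2.5,"ax": 0,"ay": 0,"az": 0,"claw": 1},{"dx": 0,"dy": 0,"dz": -2.5,"ax": 0,"ay": 0,"az": 0,"claw": 1},{"dx": -3,"dy": -0.3,"dz": 0,"ax": 0,"ay": 0,"az": 0,"claw": 1},{"dx": -3,"dy": -0.4,"dz": 0,"ax": 0,"ay": 0,"az": 0,"claw": 1},{"dx": -1.5,"dy": -0.4,"dz": 0,"ax": 0,"ay": 0,"az": 0,"claw": 1},{"dx": 0,"dy": 0,"dz": 2,"ax": 0,"ay": 0,"az": 0,"claw": 1},{"dx": 0,"dy": 0,"dz": 1.3,"ax": 0,"ay": 0,"az": 0,"claw": 1},{"dx": 0,"dy": 0,"dz": 0,"ax": 0,"ay": 0,"az": 0,"claw": 1},{"dx": 0,"dy": 0,"dz": 0,"ax": 0,"ay": 0,"az": 0,"claw": 1}])

```text
time_s: 11.3
eef_pos: [0.4141, -0.1609, 0.1528]
tcp_rot: [3.141, 0.0, 1.581]
force: [0.8, 0.3, -0.3]
grip_width: 0.1
grip_force: 25.0
```

>>> send_rows(deltas=[{"dx": 0,"dy": -0.3,"dz": 1.4,"ax": 0,"ay": 0,"az": 0,"claw": 1},{"dx": 0,"dy": 0,"dz": 0.5,"ax": 0,"ay": 0,"az": 0,"claw": 1},{"dx": 0,"dy": 0,"dz": 0.2,"ax": 0,"ay": 0,"az": 0,"claw": 1},{"dx": 0,"dy": 0,"dz": 0.15,"ax": 0,"ay": 0,"az": 0,"claw": 1},{"dx": 0,"dy": 0,"dz": 0.15,"ax": 0,"ay": 0,"az": 0,"claw": 1},{"dx": 0,"dy": 0,"dz": 0,"ax": 0,"ay": 0,"az": 0,"claw": 1},{"dx": 0,"dy": 0,"dz": 0,"ax": 0,"ay": 0,"az": 0,"claw": 1}])

```text
time_s: 11.88
eef_pos: [0.4132, -0.162, 0.1312]
tcp_rot: [3.137, 0.004, 1.582]
force: [-1.0, 0.1, 14.1]
grip_width: 0.104
grip_force: 25.2
```

>>> send_rows(deltas=[{"dx": 0,"dy": 0,"dz": -2,"ax": 0,"ay": 0,"az": 0,"claw": 1},{"dx": 0,"dy": 0,"dz": -2.5,"ax": 0,"ay": 0,"az": 0,"claw": 1},{"dx": 2.5,"dy": 0.3,"dz": -0.5,"ax": 0,"ay": 0,"az": 0,"claw": 1},{"dx": 2.6,"dy": 0.3,"dz": 0,"ax": 0,"ay": 0,"az": 0,"claw": 1},{"dx": 2.6,"dy": 0.3,"dz": 0,"ax": 0,"ay": 0,"az": 0,"claw": 1},{"dx": 0,"dy": 0,"dz": 0,"ax": 0,"ay": 0,"az": 0,"claw": 1},{"dx": 0,"dy": 0,"dz": 0,"ax": 0,"ay": 0,"az": 0,"claw": 1}])

```text
time_s: 12.47
eef_pos: [0.4197, -0.0828, 0.1791]
tcp_rot: [3.14, 0.001, 1.585]
force: [0.5, -0.7, -0.1]
grip_width: 0.101
grip_force: 25.0
```

```bash
cat > pot.py <<'E'
from h import *
s=get_state();print(s['eef_pos'],s['tcp_rot'])
w=world(snap('scene','s4.png'));Q=sel(w,.36,.49,-.15,-.02,.034,.042);print(Q.min(0),Q.max(0),[np.round(a,1) for a in cv2.minEnclosingCircle((Q[:,:2]*1000).astype(np.float32))])
P=w.reshape(-1,3);e=s['eef_pos'];P=P[(abs(P[:,0]-e[0])<.02)&(abs(P[:,1]-e[1])<.025)&(P[:,2]>.055)&(P[:,2]<e[2]-.01)]
for z in np.arange(.055,.2,.015):
    Q=P[(P[:,2]>z)&(P[:,2]<z+.015)]
    if len(Q): print(round(z,3),len(Q),np.round(Q.min(0),3),np.round(Q.max(0),3))
E
python3 pot.py
```

```text
[ 0.4196586  -0.08280119  0.17909488] [3.14020252e+00 8.88172472e-04 1.58493399e+00]
[ 0.39261165 -0.115006    0.03404685] [ 0.45277976 -0.05146601  0.04064297] [array([420.6, -82.7]), np.float64(33.0)]
0.07 18 [ 0.415 -0.092  0.076] [ 0.422 -0.065  0.085]
0.085 44 [ 0.412 -0.094  0.085] [ 0.421 -0.07   0.1  ]
0.1 56 [ 0.413 -0.095  0.1  ] [ 0.424 -0.067  0.115]
0.115 39 [ 0.413 -0.089  0.115] [ 0.423 -0.075  0.13 ]
0.13 37 [ 0.414 -0.088  0.13 ] [ 0.422 -0.075  0.144]
0.145 36 [ 0.414 -0.088  0.145] [ 0.423 -0.073  0.16 ]
0.16 21 [ 0.414 -0.089  0.16 ] [ 0.422 -0.076  0.169]
```

>>> send_rows(deltas=[{"dx": -0.2,"dy": 0.3,"dz": 1,"ax": 0,"ay": 0,"az": 0,"claw": 1},{"dx": 0,"dy": 0,"dz": 2,"ax": 0,"ay": 0,"az": 0,"claw": 1},{"dx": 0,"dy": 0,"dz": 2,"ax": 0,"ay": 0,"az": 0,"claw": 1},{"dx": 0,"dy": 0,"dz": 1.3,"ax": 0,"ay": 0,"az": 0,"claw": 1},{"dx": 0,"dy": 0,"dz": 0,"ax": 0,"ay": 0,"az": 0,"claw": 1},{"dx": 0,"dy": 0,"dz": 0,"ax": 0,"ay": 0,"az": 0,"claw": 1},{"dx": 0,"dy": 0,"dz": 0,"ax": 0,"ay": 0,"az": 0,"claw": 1}])

```text
time_s: 13.1
eef_pos: [0.4227, -0.0865, 0.1155]
tcp_rot: [3.141, 0.0, 1.581]
force: [0.6, -0.6, -0.6]
grip_width: 0.103
grip_force: 25.0
```

```bash
python3 - <<'E'
from h import *
w=world(load('top'))
for x in np.arange(.58,.74,.03):
    r=[]
    for y in np.arange(-.32,.0,.04):
        Q=sel(w,x,x+.03,y,y+.04,-.1,1); r.append(round(float(Q[:,2].max()),3) if len(Q) else None)
    print(round(x,2),r)
E
```

```text
0.58 [0.143, 0.144, 0.035, 0.034, 0.056, 0.18, 0.236, 0.152]
0.61 [0.122, 0.136, 0.004, 0.014, 0.1, 0.181, 0.185, 0.195]
0.64 [0.146, 0.165, 0.169, 0.014, 0.127, 0.191, 0.19, 0.194]
0.67 [0.165, 0.171, 0.173, 0.006, 0.135, 0.19, 0.194, 0.179]
0.7 [0.173, 0.186, 0.187, 0.146, 0.145, 0.149, 0.186, 0.196]
0.73 [0.182, 0.209, 0.213, 0.183, 0.145, 0.137, 0.185, 0.205]
```

>>> send_rows(deltas=[{"dx": 0,"dy": 0,"dz": -2,"ax": 0,"ay": 0,"az": 0,"claw": 1},{"dx": 0,"dy": 0,"dz": -2.5,"ax": 0,"ay": 0,"az": 0,"claw": 1},{"dx": 0,"dy": 0,"dz": -2,"ax": 0,"ay": 0,"az": 0,"claw": 1},{"dx": -3,"dy": 1.5,"dz": 0,"ax": 0,"ay": 0,"az": 0,"claw": 1},{"dx": -3,"dy": 2,"dz": 0,"ax": 0,"ay": 0,"az": 0,"claw": 1},{"dx": -2.8,"dy": 2.5,"dz": 0,"ax": 0,"ay": 0,"az": 0,"claw": 1},{"dx": 0,"dy": 4,"dz": 0,"ax": 0,"ay": 0,"az": 0,"claw": 1},{"dx": 0,"dy": 4,"dz": 0,"ax": 0,"ay": 0,"az": 0,"claw": 1},{"dx": 0,"dy": 0,"dz": 1,"ax": 0,"ay": 0,"az": 0,"claw": 1},{"dx": 0,"dy": 0,"dz": 1,"ax": 0,"ay": 0,"az": 0,"claw": 1}])

```text
time_s: 13.93
eef_pos: [0.5654, -0.1729, 0.1605]
tcp_rot: [3.139, 0.001, 1.583]
force: [-0.2, 0.1, -1.4]
grip_width: 0.101
grip_force: 25.0
```

Down to a TCP height of about 0.128 for the far dab.

>>> send_rows(deltas=[{"dx": 0,"dy": 0.15,"dz": 1.5,"ax": 0,"ay": 0,"az": 0,"claw": 1},{"dx": 0,"dy": 0,"dz": 1,"ax": 0,"ay": 0,"az": 0,"claw": 1},{"dx": 0,"dy": 0,"dz": 0.3,"ax": 0,"ay": 0,"az": 0,"claw": 1},{"dx": 0,"dy": 0,"dz": 0.2,"ax": 0,"ay": 0,"az": 0,"claw": 1},{"dx": 0,"dy": 0,"dz": 0.15,"ax": 0,"ay": 0,"az": 0,"claw": 1},{"dx": 0,"dy": 0,"dz": 0,"ax": 0,"ay": 0,"az": 0,"claw": 1},{"dx": 0,"dy": 0,"dz": 0,"ax": 0,"ay": 0,"az": 0,"claw": 1}])

```text
time_s: 14.52
eef_pos: [0.5646, -0.1724, 0.1312]
tcp_rot: [3.139, 0.002, 1.582]
force: [-1.4, 1.1, 9.6]
grip_width: 0.103
grip_force: 25.2
```

>>> send_rows(deltas=[{"dx": 0,"dy": 0,"dz": -3,"ax": 0,"ay": 0,"az": 0,"claw": 1},{"dx": 0,"dy": 0,"dz": -3.5,"ax": 0,"ay": 0,"az": 0,"claw": 1},{"dx": 0,"dy": 0,"dz": -3.5,"ax": 0,"ay": 0,"az": 0,"claw": 1},{"dx": 0,"dy": -4,"dz": 0,"ax": 0,"ay": 0,"az": 0,"claw": 1},{"dx": 0,"dy": -4,"dz": 0,"ax": 0,"ay": 0,"az": 0,"claw": 1},{"dx": 0,"dy": -4,"dz": 0,"ax": 0,"ay": 0,"az": 0,"claw": 1},{"dx": 0,"dy": -4,"dz": 0,"ax": 0,"ay": 0,"az": 0,"claw": 1},{"dx": 0,"dy": -4,"dz": 0,"ax": 0,"ay": 0,"az": 0,"claw": 1},{"dx": 0,"dy": -1.8,"dz": 0,"ax": 0,"ay": 0,"az": 0,"claw": 1},{"dx": 0,"dy": 0,"dz": 0,"ax": 0,"ay": 0,"az": 0,"claw": 1}])

```text
time_s: 15.35
eef_pos: [0.3428, -0.1734, 0.229]
tcp_rot: [-3.141, 0.001, 1.58]
force: [-0.5, 0.1, -1.1]
grip_width: 0.102
grip_force: 25.0
```

>>> send_rows(deltas=[{"dx": -3,"dy": 0,"dz": 0,"ax": 0,"ay": 0,"az": 0,"claw": 1},{"dx": -3,"dy": 0,"dz": 0,"ax": 0,"ay": 0,"az": 0,"claw": 1},{"dx": -2.7,"dy": 0,"dz": 0,"ax": 0,"ay": 0,"az": 0,"claw": 1},{"dx": 0,"dy": 0,"dz": 0,"ax": 0,"ay": 0,"az": 0,"claw": 1},{"dx": 0,"dy": 0,"dz": 0,"ax": 0,"ay": 0,"az": 0,"claw": 1}])

```text
time_s: 15.77
eef_pos: [0.348, -0.2624, 0.2286]
tcp_rot: [3.141, -0.0, 1.58]
force: [-0.5, 0.6, -0.2]
grip_width: 0.102
grip_force: 25.0
```

```bash
sed -i 's/>.055)&/>.07)\&/' pot.py; python3 pot.py
```

```text
[ 0.34795099 -0.26244985  0.22861512] [ 3.14125211e+00 -1.32946680e-04  1.57955900e+00]
[ 0.39096611 -0.11452198  0.03401594] [ 0.45425993 -0.05320593  0.04173846] [array([422.6, -84. ]), np.float64(31.7)]
0.07 142 [ 0.328 -0.287  0.07 ] [ 0.364 -0.237  0.085]
0.085 243 [ 0.328 -0.287  0.085] [ 0.366 -0.238  0.092]
0.115 13 [ 0.343 -0.271  0.124] [ 0.348 -0.246  0.13 ]
0.13 54 [ 0.341 -0.272  0.13 ] [ 0.349 -0.247  0.145]
0.145 68 [ 0.341 -0.273  0.146] [ 0.351 -0.248  0.16 ]
0.16 52 [ 0.341 -0.27   0.16 ] [ 0.351 -0.248  0.175]
0.175 47 [ 0.341 -0.268  0.175] [ 0.351 -0.256  0.19 ]
0.19 46 [ 0.342 -0.267  0.19 ] [ 0.351 -0.254  0.205]
```

>>> send_rows(deltas=[{"dx": 0.25,"dy": -0.1,"dz": 2.5,"ax": 0,"ay": 0,"az": 0,"claw": 1},{"dx": 0,"dy": 0,"dz": 2,"ax": 0,"ay": 0,"az": 0,"claw": 1},{"dx": 0,"dy": 0,"dz": 2,"ax": 0,"ay": 0,"az": 0,"claw": 1},{"dx": 0,"dy": 0,"dz": 2,"ax": 0,"ay": 0,"az": 0,"claw": 1},{"dx": 0,"dy": 0,"dz": 1.5,"ax": 0,"ay": 0,"az": 0,"claw": 1},{"dx": 0,"dy": 0,"dz": 1.3,"ax": 0,"ay": 0,"az": 0,"claw": 1},{"dx": 0,"dy": 0,"dz": 0,"ax": 0,"ay": 0,"az": 0,"claw": 1},{"dx": 0,"dy": 0,"dz": 0,"ax": 0,"ay": 0,"az": 0,"claw": 1}])

```text
time_s: 16.48
eef_pos: [0.3467, -0.2577, 0.1156]
tcp_rot: [-3.141, -0.001, 1.583]
force: [-0.2, -0.3, -0.8]
grip_width: 0.098
grip_force: 25.0
```

>>> send_rows(deltas=[{"dx": 0,"dy": 0,"dz": 0,"ax": 0,"ay": 0,"az": 0,"claw": 0.5},{"dx": 0,"dy": 0,"dz": 0,"ax": 0,"ay": 0,"az": 0,"claw": 0.1},{"dx": 0,"dy": 0,"dz": 0,"ax": 0,"ay": 0,"az": 0,"claw": 0.1},{"dx": 0,"dy": 0,"dz": 0,"ax": 0,"ay": 0,"az": 0,"claw": 0.1},{"dx": 0,"dy": 0,"dz": -2.5,"ax": 0,"ay": 0,"az": 0,"claw": 0.1},{"dx": 0,"dy": 0,"dz": -4,"ax": 0,"ay": 0,"az": 0,"claw": 0.1},{"dx": 0,"dy": 0,"dz": -4,"ax": 0,"ay": 0,"az": 0,"claw": 0.1},{"dx": 0,"dy": 0,"dz": -3.5,"ax": 0,"ay": 0,"az": 0,"claw": 0.1},{"dx": 0,"dy": 0,"dz": 0,"ax": 0,"ay": 0,"az": 0,"claw": 0.1}])

```text
time_s: 17.23
eef_pos: [0.349, -0.2619, 0.263]
tcp_rot: [3.133, 0.01, 1.582]
force: [0.4, -1.4, -0.5]
grip_width: 0.45
grip_force: 0.0
```

```bash
cat > caps.py <<'E'
from h import *
import sys
s=get_state();print(s['eef_pos'],s['tcp_rot'])
for n in('scene','top'):
    c=snap(n,n+'_'+sys.argv[1]+'.png');w=world(c);im=c['image'].astype(int)
    blue=(im[...,2]>im[...,0]+15)&(im[...,2]>im[...,1]+10)&(w[...,2]>.012)&(w[...,2]<.075)&(w[...,0]>.38)&(w[...,0]<.63)&(w[...,1]>-.58)&(w[...,1]<-.13)
    k,l,st,ce=cv2.connectedComponentsWithStats(blue.astype(np.uint8),connectivity=8)
    for i in range(1,k):
        if st[i,4]>25:
            P=w[l==i];t=P[P[:,2]>np.percentile(P[:,2],60)];print(n,st[i,4],np.round(ce[i]),'mid',np.round((P.min(0)+P.max(0))/2,4),'zmax',round(P[:,2].max(),4))
w=world(load('scene'));Q=sel(w,.31,.385,-.3,-.215,.1,.2);print('brush',len(Q),np.round(Q.min(0),3),np.round(Q.max(0),3))
E
python3 caps.py a
```

```text
[ 0.34896757 -0.26187183  0.26303779] [3.13342229 0.0104603  1.58171927]
scene 36 [240. 178.] mid [ 0.5988 -0.1471  0.0276] zmax 0.0432
scene 242 [296. 182.] mid [ 0.6035 -0.2865  0.05  ] zmax 0.0746
scene 129 [325. 230.] mid [ 0.5383 -0.4011  0.0248] zmax 0.0369
scene 147 [357. 238.] mid [ 0.5508 -0.4698  0.0269] zmax 0.0412
scene 165 [297. 261.] mid [ 0.429  -0.3859  0.0274] zmax 0.0426
scene 718 [365. 294.] mid [ 0.406  -0.5347  0.0447] zmax 0.075
top 55 [261. 136.] mid [ 0.62   -0.2777  0.0502] zmax 0.0741
top 47 [208. 140.] mid [ 0.614  -0.1395  0.0346] zmax 0.0572
top 77 [335. 164.] mid [ 0.5535 -0.4696  0.0275] zmax 0.0423
top 71 [308. 169.] mid [ 0.5409 -0.4005  0.0255] zmax 0.0384
top 78 [303. 211.] mid [ 0.431  -0.3855  0.033 ] zmax 0.0439
brush 161 [ 0.341 -0.264  0.1  ] [ 0.35  -0.251  0.159]
```

Cap_1 has been knocked to about (0.430, -0.386). I check how close the tray edge is.

```bash
python3 - <<'E'
from h import *
for n in('scene','top'):
    w=world(load(n));print(n)
    for y in np.arange(-.46,-.28,.02):
        Q=sel(w,.2,.41,y-.01,y+.01,.07,.2);Q=Q[~((Q[:,1]>-.3)&(Q[:,0]>.32))]
        print(round(y,2),np.round(Q[Q[:,0].argmax()],3) if len(Q) else None, np.round(Q[:,2].max(),3) if len(Q) else '')
    c=load(n)
    Q=sel(w,.40,.46,-.415,-.355,.025,.05);print(len(Q),(Q.min(0)+Q.max(0))/2, Q.min(0),Q.max(0))
    Q=sel(w,.40,.46,-.415,-.355,.004,.05);print(len(Q),(Q.min(0)+Q.max(0))/2)
E
```

```text
scene
-0.46 [ 0.374 -0.469  0.105] 0.11
-0.44 [ 0.362 -0.449  0.108] 0.111
-0.42 [ 0.35  -0.43   0.108] 0.109
-0.4 [ 0.341 -0.407  0.106] 0.11
-0.38 [ 0.329 -0.39   0.108] 0.109
-0.36 [ 0.319 -0.369  0.106] 0.11
-0.34 [ 0.307 -0.35   0.103] 0.11
-0.32 [ 0.293 -0.329  0.108] 0.109
-0.3 [ 0.282 -0.309  0.107] 0.11
146 [ 0.42920556 -0.38576944  0.03574945] [ 0.41688857 -0.39793919  0.02556235] [ 0.44152254 -0.37359969  0.04593654]
282 [ 0.42910509 -0.38524224  0.02498346]
top
-0.46 [ 0.374 -0.47   0.107] 0.111
-0.44 [ 0.362 -0.446  0.105] 0.113
-0.42 [ 0.353 -0.43   0.104] 0.113
-0.4 [ 0.341 -0.41   0.107] 0.111
-0.38 [ 0.329 -0.388  0.108] 0.111
-0.36 [ 0.318 -0.367  0.107] 0.112
-0.34 [ 0.306 -0.348  0.108] 0.108
-0.32 None 
-0.3 None 
88 [ 0.43096215 -0.38546329  0.03450888] [ 0.41818965 -0.39768248  0.02511721] [ 0.44373464 -0.3732441   0.04390054]
169 [ 0.42546603 -0.38568488  0.02395804]
```

>>> send_rows(deltas=[{"dx": -3.1,"dy": 2,"dz": 0,"ax": 0,"ay": 0,"az": 0,"claw": 0.05},{"dx": -3.1,"dy": 2,"dz": 0,"ax": 0,"ay": 0,"az": 0,"claw": 0.05},{"dx": -3.1,"dy": 2,"dz": 0,"ax": 0,"ay": 0,"az": 0,"claw": 0.05},{"dx": -3.1,"dy": 2.1,"dz": 0,"ax": 0,"ay": 0,"az": 0,"claw": 0.05},{"dx": 0,"dy": 0,"dz": 2,"ax": 0,"ay": 0,"az": 0.122,"claw": 0.05},{"dx": 0,"dy": 0,"dz": 2,"ax": 0,"ay": 0,"az": 0.122,"claw": 0.05},{"dx": 0,"dy": 0,"dz": 2,"ax": 0,"ay": 0,"az": 0.122,"claw": 0.05},{"dx": 0,"dy": 0,"dz": 2,"ax": 0,"ay": 0,"az": 0.122,"claw": 0.05},{"dx": 0,"dy": 0,"dz": 2,"ax": 0,"ay": 0,"az": 0.122,"claw": 0.05},{"dx": 0,"dy": 0,"dz": 0,"ax": 0,"ay": 0,"az": 0,"claw": 0.05}])

```text
time_s: 18.17
eef_pos: [0.4263, -0.3788, 0.1494]
tcp_rot: [-3.131, -0.004, 0.967]
force: [-0.1, 0.2, -0.3]
grip_width: 0.477
grip_force: 0.0
```

>>> send_rows(deltas=[{"dx": 0,"dy": 0,"dz": 3,"ax": 0,"ay": 0,"az": 0,"claw": 0.05},{"dx": 0,"dy": 0,"dz": 3,"ax": 0,"ay": 0,"az": 0,"claw": 0.05},{"dx": 0,"dy": 0,"dz": 2,"ax": 0,"ay": 0,"az": 0,"claw": 0.05},{"dx": 0,"dy": 0,"dz": 0,"ax": 0,"ay": 0,"az": 0,"claw": 0.05},{"dx": 0,"dy": 0,"dz": 0,"ax": 0,"ay": 0,"az": 0,"claw": 0.05}])

```text
time_s: 18.58
eef_pos: [0.4283, -0.3812, 0.0749]
tcp_rot: [-3.138, -0.001, 0.974]
force: [0.3, 0.1, 1.5]
grip_width: 0.475
grip_force: 0.0
```

>>> send_rows(deltas=[{"dx": -0.25,"dy": 0.4,"dz": 1,"ax": 0,"ay": 0,"az": 0,"claw": 0.05},{"dx": 0,"dy": 0,"dz": 1.7,"ax": 0,"ay": 0,"az": 0,"claw": 0.05},{"dx": 0,"dy": 0,"dz": 1.7,"ax": 0,"ay": 0,"az": 0,"claw": 0.05},{"dx": 0,"dy": 0,"dz": 1.5,"ax": 0,"ay": 0,"az": 0,"claw": 0.05},{"dx": 0,"dy": 0,"dz": 0,"ax": 0,"ay": 0,"az": 0,"claw": 0.05},{"dx": 0,"dy": 0,"dz": 0,"ax": 0,"ay": 0,"az": 0,"claw": 1},{"dx": 0,"dy": 0,"dz": 0,"ax": 0,"ay": 0,"az": 0,"claw": 1},{"dx": 0,"dy": 0,"dz": 0,"ax": 0,"ay": 0,"az": 0,"claw": 1},{"dx": 0,"dy": 0,"dz": 0,"ax": 0,"ay": 0,"az": 0,"claw": 1},{"dx": 0,"dy": 0,"dz": 0,"ax": 0,"ay": 0,"az": 0,"claw": 1}], squeeze=15)

```text
time_s: 19.42
eef_pos: [0.4315, -0.3873, 0.0181]
tcp_rot: [3.139, 0.001, 0.972]
force: [-0.8, -0.1, 5.1]
grip_width: 0.263
grip_force: 15.0
```

>>> send_rows(deltas=[{"dx": 0,"dy": 0,"dz": -2.5,"ax": 0,"ay": 0,"az": 0,"claw": 1},{"dx": 0,"dy": 0,"dz": -3.5,"ax": 0,"ay": 0,"az": 0,"claw": 1},{"dx": 0,"dy": 0,"dz": -3.5,"ax": 0,"ay": 0,"az": 0,"claw": 1},{"dx": 0,"dy": 0,"dz": -3.5,"ax": 0,"ay": 0,"az": 0,"claw": 1},{"dx": 0,"dy": 0,"dz": -3.5,"ax": 0,"ay": 0,"az": -0.102,"claw": 1},{"dx": 0,"dy": 0,"dz": -3.5,"ax": 0,"ay": 0,"az": -0.102,"claw": 1},{"dx": 0,"dy": 0,"dz": -3.5,"ax": 0,"ay": 0,"az": -0.102,"claw": 1},{"dx": 0,"dy": 0,"dz": 0,"ax": 0,"ay": 0,"az": -0.102,"claw": 1},{"dx": 0,"dy": 0,"dz": 0,"ax": 0,"ay": 0,"az": -0.102,"claw": 1},{"dx": 0,"dy": 0,"dz": 0,"ax": 0,"ay": 0,"az": -0.102,"claw": 1}])

```text
time_s: 20.25
eef_pos: [0.431, -0.3865, 0.253]
tcp_rot: [3.14, 0.002, 1.589]
force: [-0.0, 0.3, -0.7]
grip_width: 0.263
grip_force: 15.0
```

>>> send_rows(deltas=[{"dx": 3.5,"dy": 0.3,"dz": 0,"ax": 0,"ay": 0,"az": 0,"claw": 1},{"dx": 3.5,"dy": 0.3,"dz": 0,"ax": 0,"ay": 0,"az": 0,"claw": 1},{"dx": 3.5,"dy": 0.3,"dz": 0,"ax": 0,"ay": 0,"az": 0,"claw": 1},{"dx": 3.5,"dy": 0.3,"dz": 0,"ax": 0,"ay": 0,"az": 0,"claw": 1},{"dx": 3.5,"dy": 0.3,"dz": 0,"ax": 0,"ay": 0,"az": 0,"claw": 1},{"dx": 3.5,"dy": 0.3,"dz": 0,"ax": 0,"ay": 0,"az": 0,"claw": 1},{"dx": 0,"dy": 0,"dz": 2,"ax": 0,"ay": 0,"az": 0,"claw": 1},{"dx": 0,"dy": 0,"dz": 3,"ax": 0,"ay": 0,"az": 0,"claw": 1},{"dx": 0,"dy": 0,"dz": 0,"ax": 0,"ay": 0,"az": 0,"claw": 1},{"dx": 0,"dy": 0,"dz": 0,"ax": 0,"ay": 0,"az": 0,"claw": 1}])

```text
time_s: 21.08
eef_pos: [0.4452, -0.1753, 0.2011]
tcp_rot: [-3.139, -0.002, 1.584]
force: [0.4, 0.4, -0.3]
grip_width: 0.266
grip_force: 15.0
```

Down to about 0.041, correcting +0.4 cm in x and +0.3 cm in y, then release and rise.

>>> send_rows(deltas=[{"dx": 0.3,"dy": 0.4,"dz": 3,"ax": 0,"ay": 0,"az": 0,"claw": 1},{"dx": 0,"dy": 0,"dz": 3,"ax": 0,"ay": 0,"az": 0,"claw": 1},{"dx": 0,"dy": 0,"dz": 3,"ax": 0,"ay": 0,"az": 0,"claw": 1},{"dx": 0,"dy": 0,"dz": 3,"ax": 0,"ay": 0,"az": 0,"claw": 1},{"dx": 0,"dy": 0,"dz": 2,"ax": 0,"ay": 0,"az": 0,"claw": 1},{"dx": 0,"dy": 0,"dz": 1.3,"ax": 0,"ay": 0,"az": 0,"claw": 1},{"dx": 0,"dy": 0,"dz": 0.5,"ax": 0,"ay": 0,"az": 0,"claw": 1},{"dx": 0,"dy": 0,"dz": 0,"ax": 0,"ay": 0,"az": 0,"claw": 1},{"dx": 0,"dy": 0,"dz": 0,"ax": 0,"ay": 0,"az": 0,"claw": 1}])

```text
time_s: 21.83
eef_pos: [0.4511, -0.1742, 0.0449]
tcp_rot: [3.14, 0.001, 1.583]
force: [0.1, 0.4, -0.2]
grip_width: 0.264
grip_force: 15.0
```

>>> send_rows(deltas=[{"dx": 0,"dy": 0,"dz": 0.35,"ax": 0,"ay": 0,"az": 0,"claw": 1},{"dx": 0,"dy": 0,"dz": 0,"ax": 0,"ay": 0,"az": 0,"claw": 1},{"dx": 0,"dy": 0,"dz": 0,"ax": 0,"ay": 0,"az": 0,"claw": 0.25},{"dx": 0,"dy": 0,"dz": 0,"ax": 0,"ay": 0,"az": 0,"claw": 0.25},{"dx": 0,"dy": 0,"dz": 0,"ax": 0,"ay": 0,"az": 0,"claw": 0.25},{"dx": 0,"dy": 0,"dz": -1.5,"ax": 0,"ay": 0,"az": 0,"claw": 0.25},{"dx": 0,"dy": 0,"dz": -3,"ax": 0,"ay": 0,"az": 0,"claw": 0.25},{"dx": 0,"dy": 0,"dz": -3.5,"ax": 0,"ay": 0,"az": 0,"claw": 0.1},{"dx": 0,"dy": 0,"dz": -4,"ax": 0,"ay": 0,"az": 0,"claw": 0.1},{"dx": 0,"dy": 0,"dz": -4,"ax": 0,"ay": 0,"az": 0,"claw": 0.1}])

```text
time_s: 22.67
eef_pos: [0.4495, -0.1727, 0.2018]
tcp_rot: [-3.141, -0.001, 1.584]
force: [1.8, -0.7, -0.5]
grip_width: 0.452
grip_force: 0.0
```

>>> send_rows(deltas=[{"dx": 0,"dy": 0,"dz": -4,"ax": 0,"ay": 0,"az": 0,"claw": 0.1},{"dx": 0,"dy": 0,"dz": -2.5,"ax": 0,"ay": 0,"az": 0,"claw": 0.1},{"dx": -3.2,"dy": 1.3,"dz": 0,"ax": 0,"ay": 0,"az": 0,"claw": 0.1},{"dx": -3.2,"dy": 1.3,"dz": 0,"ax": 0,"ay": 0,"az": 0,"claw": 0.1},{"dx": -3.2,"dy": 1.3,"dz": 0,"ax": 0,"ay": 0,"az": 0,"claw": 0.1},{"dx": -3.2,"dy": 1.3,"dz": 0,"ax": 0,"ay": 0,"az": 0,"claw": 0.1},{"dx": -3.2,"dy": 1.3,"dz": 0,"ax": 0,"ay": 0,"az": 0,"claw": 0.1},{"dx": -3.2,"dy": 1.3,"dz": 0,"ax": 0,"ay": 0,"az": 0,"claw": 0.1},{"dx": -3.4,"dy": 1.3,"dz": 0,"ax": 0,"ay": 0,"az": 0,"claw": 0.1},{"dx": 0,"dy": 0,"dz": 0,"ax": 0,"ay": 0,"az": 0,"claw": 0.1}])

```text
time_s: 23.5
eef_pos: [0.5446, -0.4037, 0.2623]
tcp_rot: [-3.14, 0.001, 1.58]
force: [-2.2, 0.1, -1.4]
grip_width: 0.449
grip_force: 0.0
```

```bash
python3 caps.py b; python3 -c "
import cv2;cv2.imwrite('pics/c4.png',cv2.resize(cv2.imread('pics/scene_b.png')[150:290,140:400],None,fx=3,fy=3,interpolation=cv2.INTER_CUBIC))"
```

```text
[ 0.54457198 -0.40370392  0.26226985] [-3.14018275e+00  7.47425238e-04  1.58027777e+00]
scene 39 [240. 178.] mid [ 0.5978 -0.1468  0.0289] zmax 0.0456
scene 231 [295. 182.] mid [ 0.6031 -0.286   0.0504] zmax 0.0749
scene 159 [216. 210.] mid [ 0.4561 -0.1604  0.0436] zmax 0.0683
scene 128 [325. 230.] mid [ 0.5376 -0.4014  0.0247] zmax 0.037
scene 122 [235. 238.] mid [ 0.4077 -0.2449  0.0484] zmax 0.0748
scene 149 [357. 238.] mid [ 0.5505 -0.4696  0.0272] zmax 0.042
scene 724 [365. 293.] mid [ 0.4059 -0.5341  0.0454] zmax 0.0749
top 71 [210. 140.] mid [ 0.6143 -0.1462  0.0344] zmax 0.0569
top 51 [307. 169.] mid [ 0.5409 -0.398   0.0263] zmax 0.0401
brush 161 [ 0.341 -0.265  0.1  ] [ 0.35  -0.251  0.159]
```

View pics/c4.png

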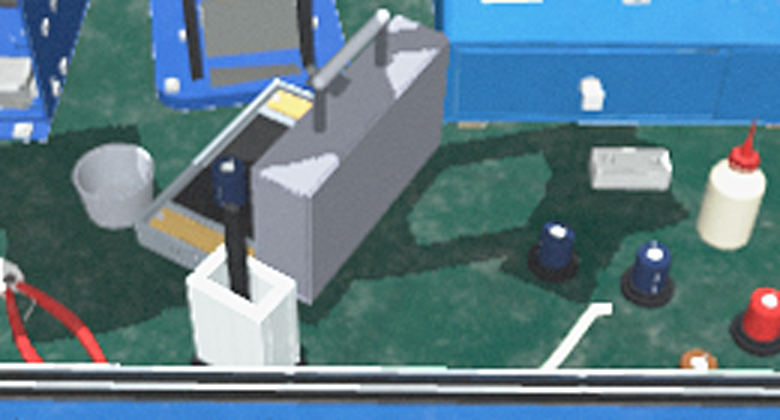

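Cap_1 stands in the box at (228,180), the brush is in its stand (237,260), and cap_3 is at (555,245) and cap_2 at (652,270), unmoved. Next I pick cap_3.

>>> send_rows(deltas=[{"dx": 0.3,"dy": -0.5,"dz": 3,"ax": 0,"ay": 0,"az": 0,"claw": 0.1},{"dx": 0,"dy": 0,"dz": 4,"ax": 0,"ay": 0,"az": 0,"claw": 0.1},{"dx": 0,"dy": 0,"dz": 4,"ax": 0,"ay": 0,"az": 0,"claw": 0.1},{"dx": 0,"dy": 0,"dz": 4,"ax": 0,"ay": 0,"az": 0,"claw": 0.1},{"dx": 0,"dy": 0,"dz": 3.5,"ax": 0,"ay": 0,"az": 0,"claw": 0.1},{"dx": 0,"dy": 0,"dz": 0,"ax": 0,"ay": 0,"az": 0,"claw": 0.1},{"dx": 0,"dy": 0,"dz": 0,"ax": 0,"ay": 0,"az": 0,"claw": 0.1}])

```text
time_s: 24.18
eef_pos: [0.538, -0.3928, 0.0794]
tcp_rot: [-3.139, -0.003, 1.585]
force: [-0.2, -0.7, 0.9]
grip_width: 0.448
grip_force: 0.0
```

>>> send_rows(deltas=[{"dx": -0.7,"dy": 0.2,"dz": 2,"ax": 0,"ay": 0,"az": 0,"claw": 0.1},{"dx": 0,"dy": 0,"dz": 0,"ax": 0,"ay": 0,"az": 0,"claw": 0.1},{"dx": 0,"dy": 0,"dz": 0,"ax": 0,"ay": 0,"az": 0,"claw": 0.1}])

```text
time_s: 24.43
eef_pos: [0.5418, -0.4024, 0.0627]
tcp_rot: [3.14, 0.002, 1.584]
force: [-0.2, -0.6, 0.0]
grip_width: 0.45
grip_force: 0.0
```

>>> send_rows(deltas=[{"dx": 0.15,"dy": -0.2,"dz": 1.5,"ax": 0,"ay": 0,"az": 0,"claw": 0.1},{"dx": 0,"dy": 0,"dz": 1.8,"ax": 0,"ay": 0,"az": 0,"claw": 0.1},{"dx": 0,"dy": 0,"dz": 1.5,"ax": 0,"ay": 0,"az": 0,"claw": 0.1},{"dx": 0,"dy": 0,"dz": 0,"ax": 0,"ay": 0,"az": 0,"claw": 0.1},{"dx": 0,"dy": 0,"dz": 0,"ax": 0,"ay": 0,"az": 0,"claw": 1},{"dx": 0,"dy": 0,"dz": 0,"ax": 0,"ay": 0,"az": 0,"claw": 1},{"dx": 0,"dy": 0,"dz": 0,"ax": 0,"ay": 0,"az": 0,"claw": 1},{"dx": 0,"dy": 0,"dz": 0,"ax": 0,"ay": 0,"az": 0,"claw": 1},{"dx": 0,"dy": 0,"dz": 0,"ax": 0,"ay": 0,"az": 0,"claw": 1}])

```text
time_s: 25.18
eef_pos: [0.54, -0.4013, 0.0144]
tcp_rot: [3.139, 0.002, 1.584]
force: [0.3, 0.9, 7.0]
grip_width: 0.263
grip_force: 15.0
```

>>> send_rows(deltas=[{"dx": 0,"dy": 0,"dz": -2.5,"ax": 0,"ay": 0,"az": 0,"claw": 1},{"dx": 0,"dy": 0,"dz": -3.5,"ax": 0,"ay": 0,"az": 0,"claw": 1},{"dx": 0,"dy": 0,"dz": -4,"ax": 0,"ay": 0,"az": 0,"claw": 1},{"dx": 0,"dy": 0,"dz": -4,"ax": 0,"ay": 0,"az": 0,"claw": 1},{"dx": 0,"dy": 0,"dz": -4,"ax": 0,"ay": 0,"az": 0,"claw": 1},{"dx": 0,"dy": 0,"dz": -4,"ax": 0,"ay": 0,"az": 0,"claw": 1},{"dx": 0,"dy": 0,"dz": -2,"ax": 0,"ay": 0,"az": 0,"claw": 1},{"dx": 3.1,"dy": 0,"dz": 0,"ax": 0,"ay": 0,"az": 0,"claw": 1},{"dx": 3.1,"dy": -0.1,"dz": 0,"ax": 0,"ay": 0,"az": 0,"claw": 1},{"dx": 3.1,"dy": -0.1,"dz": 0,"ax": 0,"ay": 0,"az": 0,"claw": 1}])

```text
time_s: 26.02
eef_pos: [0.5356, -0.307, 0.253]
tcp_rot: [3.14, 0.001, 1.582]
force: [1.2, 1.2, -0.8]
grip_width: 0.264
grip_force: 15.0
```

>>> send_rows(deltas=[{"dx": 3.1,"dy": -0.1,"dz": 0,"ax": 0,"ay": 0,"az": 0,"claw": 1},{"dx": 3.1,"dy": -0.1,"dz": 0,"ax": 0,"ay": 0,"az": 0,"claw": 1},{"dx": 3.1,"dy": -0.1,"dz": 0,"ax": 0,"ay": 0,"az": 0,"claw": 1},{"dx": 3,"dy": -0.1,"dz": 0,"ax": 0,"ay": 0,"az": 0,"claw": 1},{"dx": 0,"dy": 0,"dz": 2,"ax": 0,"ay": 0,"az": 0,"claw": 1},{"dx": 0,"dy": 0,"dz": 3,"ax": 0,"ay": 0,"az": 0,"claw": 1},{"dx": 0,"dy": 0,"dz": 0,"ax": 0,"ay": 0,"az": 0,"claw": 1},{"dx": 0,"dy": 0,"dz": 0,"ax": 0,"ay": 0,"az": 0,"claw": 1}])

```text
time_s: 26.68
eef_pos: [0.5292, -0.1839, 0.2015]
tcp_rot: [-3.139, -0.002, 1.584]
force: [-0.5, 0.5, -0.8]
grip_width: 0.264
grip_force: 15.0
```

```bash
python3 - <<'E'
from h import *
w=world(load('top'));ws=world(load('scene'))
for y in np.arange(-.23,-.07,.02):
    o=[]
    for W in(w,ws):
        Q=sel(W,.55,.7,y-.01,y+.01,.1,.4); o.append(np.round(Q[Q[:,0].argmin()],3) if len(Q) else None)
    print(round(y,2),o)
Q=sel(ws,.43,.48,-.2,-.145,.035,.066);print('cap1',(Q.min(0)+Q.max(0))/2,Q.max(0))
Q=sel(w,.43,.48,-.2,-.145,.035,.066);print('cap1',(Q.min(0)+Q.max(0))/2 if len(Q) else '')
Q=sel(ws,.46,.53,-.2,-.13,.015,.03);print('mat z',np.median(Q[:,2]))
E
```

```text
-0.23 [array([ 0.659, -0.24 ,  0.149]), array([ 0.577, -0.24 ,  0.14 ])]
-0.21 [array([ 0.693, -0.22 ,  0.128]), array([ 0.691, -0.219,  0.101])]
-0.19 [None, None]
-0.17 [None, None]
-0.15 [None, None]
-0.13 [array([ 0.636, -0.121,  0.101]), array([ 0.639, -0.121,  0.105])]
-0.11 [array([ 0.624, -0.1  ,  0.175]), array([ 0.621, -0.101,  0.175])]
-0.09 [array([ 0.607, -0.081,  0.177]), array([ 0.604, -0.082,  0.175])]
cap1 [ 0.44968415 -0.17369011  0.04999641] [ 0.46177676 -0.16166051  0.06476322]
cap1 
mat z 0.022340453108195685
```

>>> send_rows(deltas=[{"dx": 0,"dy": 0.4,"dz": 3,"ax": 0,"ay": 0,"az": 0,"claw": 1},{"dx": 0,"dy": 0,"dz": 3,"ax": 0,"ay": 0,"az": 0,"claw": 1},{"dx": 0,"dy": 0,"dz": 3,"ax": 0,"ay": 0,"az": 0,"claw": 1},{"dx": 0,"dy": 0,"dz": 3,"ax": 0,"ay": 0,"az": 0,"claw": 1},{"dx": 0,"dy": 0,"dz": 2,"ax": 0,"ay": 0,"az": 0,"claw": 1},{"dx": 0,"dy": 0,"dz": 1.3,"ax": 0,"ay": 0,"az": 0,"claw": 1},{"dx": 0,"dy": 0,"dz": 0.5,"ax": 0,"ay": 0,"az": 0,"claw": 1},{"dx": 0,"dy": 0,"dz": 0,"ax": 0,"ay": 0,"az": 0,"claw": 1},{"dx": 0,"dy": 0,"dz": 0,"ax": 0,"ay": 0,"az": 0,"claw": 1}])

```text
time_s: 27.43
eef_pos: [0.5354, -0.1855, 0.0456]
tcp_rot: [3.14, 0.001, 1.583]
force: [-0.1, -0.4, -0.4]
grip_width: 0.262
grip_force: 15.0
```

>>> send_rows(deltas=[{"dx": 0,"dy": 0,"dz": 0.65,"ax": 0,"ay": 0,"az": 0,"claw": 1},{"dx": 0,"dy": 0,"dz": 0,"ax": 0,"ay": 0,"az": 0,"claw": 1},{"dx": 0,"dy": 0,"dz": 0,"ax": 0,"ay": 0,"az": 0,"claw": 0.25},{"dx": 0,"dy": 0,"dz": 0,"ax": 0,"ay": 0,"az": 0,"claw": 0.25},{"dx": 0,"dy": 0,"dz": 0,"ax": 0,"ay": 0,"az": 0,"claw": 0.25},{"dx": 0,"dy": 0,"dz": -1.5,"ax": 0,"ay": 0,"az": 0,"claw": 0.25},{"dx": 0,"dy": 0,"dz": -3,"ax": 0,"ay": 0,"az": 0,"claw": 0.25},{"dx": 0,"dy": 0,"dz": -3.5,"ax": 0,"ay": 0,"az": 0,"claw": 0.1},{"dx": 0,"dy": 0,"dz": -4,"ax": 0,"ay": 0,"az": 0,"claw": 0.1},{"dx": 0,"dy": 0,"dz": -4,"ax": 0,"ay": 0,"az": 0,"claw": 0.1}])

```text
time_s: 28.27
eef_pos: [0.5337, -0.1841, 0.1992]
tcp_rot: [-3.141, -0.0, 1.584]
force: [1.1, -0.0, -0.2]
grip_width: 0.447
grip_force: 0.0
```

>>> send_rows(deltas=[{"dx": 0,"dy": 0,"dz": -4,"ax": 0,"ay": 0,"az": 0,"claw": 0.1},{"dx": 0,"dy": 0,"dz": -2.5,"ax": 0,"ay": 0,"az": 0,"claw": 0.1},{"dx": -3.5,"dy": 0.2,"dz": 0,"ax": 0,"ay": 0,"az": 0,"claw": 0.1},{"dx": -3.5,"dy": 0.2,"dz": 0,"ax": 0,"ay": 0,"az": 0,"claw": 0.1},{"dx": -3.5,"dy": 0.2,"dz": 0,"ax": 0,"ay": 0,"az": 0,"claw": 0.1},{"dx": -3.5,"dy": 0.2,"dz": 0,"ax": 0,"ay": 0,"az": 0,"claw": 0.1},{"dx": -3.5,"dy": 0.2,"dz": 0,"ax": 0,"ay": 0,"az": 0,"claw": 0.1},{"dx": -3.5,"dy": 0.2,"dz": 0,"ax": 0,"ay": 0,"az": 0,"claw": 0.1},{"dx": -3.5,"dy": 0.2,"dz": 0,"ax": 0,"ay": 0,"az": 0,"claw": 0.1},{"dx": -3.5,"dy": 0.2,"dz": 0,"ax": 0,"ay": 0,"az": 0,"claw": 0.1}])

```text
time_s: 29.1
eef_pos: [0.5537, -0.4658, 0.2629]
tcp_rot: [3.141, 0.0, 1.584]
force: [0.9, -1.6, 0.3]
grip_width: 0.451
grip_force: 0.0
```

>>> send_rows(deltas=[{"dx": 0,"dy": 0,"dz": 0,"ax": 0,"ay": 0,"az": -0.117,"claw": 0.1},{"dx": 0,"dy": 0,"dz": 0,"ax": 0,"ay": 0,"az": -0.117,"claw": 0.1},{"dx": 0,"dy": 0,"dz": 0,"ax": 0,"ay": 0,"az": -0.117,"claw": 0.1},{"dx": 0,"dy": 0,"dz": 2,"ax": 0,"ay": 0,"az": -0.117,"claw": 0.1},{"dx": 0,"dy": 0,"dz": 2,"ax": 0,"ay": 0,"az": -0.117,"claw": 0.1},{"dx": 0,"dy": 0,"dz": 2,"ax": 0,"ay": 0,"az": -0.117,"claw": 0.1},{"dx": 0,"dy": 0,"dz": 2,"ax": 0,"ay": 0,"az": -0.117,"claw": 0.1},{"dx": 0,"dy": 0,"dz": 0,"ax": 0,"ay": 0,"az": -0.117,"claw": 0.1},{"dx": 0,"dy": 0,"dz": 0,"ax": 0,"ay": 0,"az": -0.117,"claw": 0.1},{"dx": 0,"dy": 0,"dz": 0,"ax": 0,"ay": 0,"az": 0,"claw": 0.1}])

```text
time_s: 29.93
eef_pos: [0.5537, -0.464, 0.1821]
tcp_rot: [3.141, -0.001, 2.641]
force: [-0.0, -0.2, 0.5]
grip_width: 0.449
grip_force: 0.0
```

```bash
python3 caps.py c;python3 -c "
import cv2;cv2.imwrite('pics/c5.png',cv2.resize(cv2.imread('pics/scene_c.png')[150:290,140:400],None,fx=3,fy=3,interpolation=cv2.INTER_CUBIC))"
```

```text
[ 0.55370713 -0.46404125  0.18211072] [ 3.14123453e+00 -9.88352088e-04  2.64101538e+00]
scene 39 [239. 178.] mid [ 0.5983 -0.1466  0.0285] zmax 0.0446
scene 235 [295. 182.] mid [ 0.6037 -0.2853  0.0494] zmax 0.075
scene 161 [216. 210.] mid [ 0.4565 -0.1604  0.0435] zmax 0.066
scene 148 [357. 238.] mid [ 0.5514 -0.47    0.027 ] zmax 0.0419
scene 69 [239. 242.] mid [ 0.3928 -0.2663  0.0531] zmax 0.0743
scene 721 [365. 294.] mid [ 0.406  -0.5354  0.044 ] zmax 0.075
top 55 [261. 136.] mid [ 0.62   -0.2777  0.0492] zmax 0.0747
top 64 [209. 140.] mid [ 0.6144 -0.1445  0.0338] zmax 0.0556
top 74 [335. 164.] mid [ 0.5536 -0.4696  0.0279] zmax 0.0433
top 78 [224. 170.] mid [ 0.5356 -0.1826  0.0444] zmax 0.0615
top 51 [219. 201.] mid [ 0.4536 -0.1709  0.048 ] zmax 0.0666
brush 157 [ 0.34  -0.264  0.1  ] [ 0.349 -0.251  0.159]
```

View pics/c5.png

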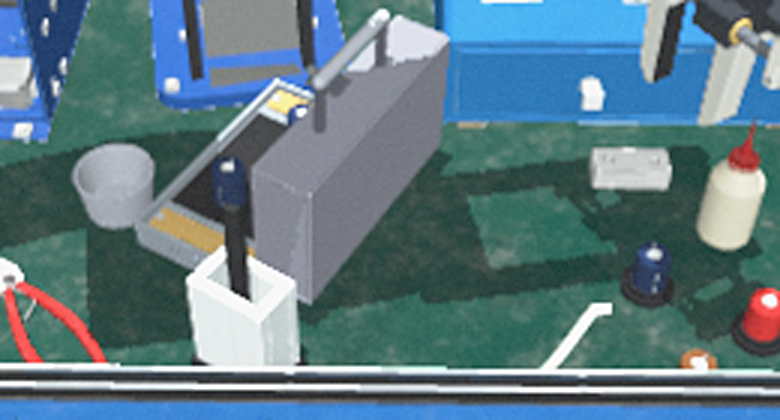

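Cap_1 (228,180) and cap_3 (297,112) stand in the box. Cap_2 is at (652,270), still on the bench. I descend on it.

>>> send_rows(deltas=[{"dx": -0.15,"dy": -0.5,"dz": 3,"ax": 0,"ay": 0,"az": 0,"claw": 0.1},{"dx": 0,"dy": 0,"dz": 4,"ax": 0,"ay": 0,"az": 0,"claw": 0.1},{"dx": 0,"dy": 0,"dz": 4,"ax": 0,"ay": 0,"az": 0,"claw": 0.1},{"dx": 0,"dy": 0,"dz": 0.8,"ax": 0,"ay": 0,"az": 0,"claw": 0.1},{"dx": 0,"dy": 0,"dz": 0,"ax": 0,"ay": 0,"az": 0,"claw": 0.1},{"dx": 0,"dy": 0,"dz": 0,"ax": 0,"ay": 0,"az": 0,"claw": 0.1}])

```text
time_s: 30.53
eef_pos: [0.5533, -0.4699, 0.066]
tcp_rot: [-3.141, 0.001, 2.635]
force: [0.2, -1.8, 1.2]
grip_width: 0.449
grip_force: 0.0
```

>>> send_rows(deltas=[{"dx": 0,"dy": 0,"dz": 1.8,"ax": 0,"ay": 0,"az": 0,"claw": 0.1},{"dx": 0,"dy": 0,"dz": 1.8,"ax": 0,"ay": 0,"az": 0,"claw": 0.1},{"dx": 0,"dy": 0,"dz": 1.4,"ax": 0,"ay": 0,"az": 0,"claw": 0.1},{"dx": 0,"dy": 0,"dz": 0,"ax": 0,"ay": 0,"az": 0,"claw": 0.1},{"dx": 0,"dy": 0,"dz": 0,"ax": 0,"ay": 0,"az": 0,"claw": 1},{"dx": 0,"dy": 0,"dz": 0,"ax": 0,"ay": 0,"az": 0,"claw": 1},{"dx": 0,"dy": 0,"dz": 0,"ax": 0,"ay": 0,"az": 0,"claw": 1},{"dx": 0,"dy": 0,"dz": 0,"ax": 0,"ay": 0,"az": 0,"claw": 1},{"dx": 0,"dy": 0,"dz": 0,"ax": 0,"ay": 0,"az": 0,"claw": 1}])

```text
time_s: 31.28
eef_pos: [0.5536, -0.4703, 0.0166]
tcp_rot: [-3.141, 0.003, 2.637]
force: [-0.5, 0.7, 5.6]
grip_width: 0.263
grip_force: 15.0
```

>>> send_rows(deltas=[{"dx": 0,"dy": 0,"dz": -2.5,"ax": 0,"ay": 0,"az": 0,"claw": 1},{"dx": 0,"dy": 0,"dz": -3.5,"ax": 0,"ay": 0,"az": 0,"claw": 1},{"dx": 0,"dy": 0,"dz": -4,"ax": 0,"ay": 0,"az": 0,"claw": 1},{"dx": 0,"dy": 0,"dz": -4,"ax": 0,"ay": 0,"az": 0.105,"claw": 1},{"dx": 0,"dy": 0,"dz": -4,"ax": 0,"ay": 0,"az": 0.105,"claw": 1},{"dx": 0,"dy": 0,"dz": -4,"ax": 0,"ay": 0,"az": 0.105,"claw": 1},{"dx": 0,"dy": 0,"dz": -2,"ax": 0,"ay": 0,"az": 0.105,"claw": 1},{"dx": 0,"dy": 0,"dz": 0,"ax": 0,"ay": 0,"az": 0.105,"claw": 1},{"dx": 0,"dy": 0,"dz": 0,"ax": 0,"ay": 0,"az": 0.105,"claw": 1},{"dx": 0,"dy": 0,"dz": 0,"ax": 0,"ay": 0,"az": 0.105,"claw": 1}])

```text
time_s: 32.12
eef_pos: [0.5528, -0.4694, 0.2556]
tcp_rot: [3.141, 0.001, 1.897]
force: [0.1, 0.0, -0.9]
grip_width: 0.262
grip_force: 15.0
```

>>> send_rows(deltas=[{"dx": 0,"dy": 0,"dz": 0,"ax": 0,"ay": 0,"az": 0.1165,"claw": 1},{"dx": 0,"dy": 0,"dz": 0,"ax": 0,"ay": 0,"az": 0.1165,"claw": 1},{"dx": 0,"dy": 0,"dz": 0,"ax": 0,"ay": 0,"az": 0.1165,"claw": 1},{"dx": 0,"dy": 0,"dz": 0,"ax": 0,"ay": 0,"az": 0.1165,"claw": 1},{"dx": 3.8,"dy": -1.3,"dz": 0,"ax": 0,"ay": 0,"az": 0,"claw": 1},{"dx": 3.8,"dy": -1.3,"dz": 0,"ax": 0,"ay": 0,"az": 0,"claw": 1},{"dx": 3.8,"dy": -1.3,"dz": 0,"ax": 0,"ay": 0,"az": 0,"claw": 1},{"dx": 3.8,"dy": -1.3,"dz": 0,"ax": 0,"ay": 0,"az": 0,"claw": 1},{"dx": 3.8,"dy": -1.3,"dz": 0,"ax": 0,"ay": 0,"az": 0,"claw": 1},{"dx": 3.8,"dy": -1.3,"dz": 0,"ax": 0,"ay": 0,"az": 0,"claw": 1}])

```text
time_s: 32.95
eef_pos: [0.5052, -0.231, 0.2546]
tcp_rot: [-3.142, -0.0, 1.435]
force: [0.5, 0.7, -0.7]
grip_width: 0.266
grip_force: 15.0
```

>>> send_rows(deltas=[{"dx": 3.8,"dy": -1.3,"dz": 0,"ax": 0,"ay": 0,"az": 0,"claw": 1},{"dx": 3.8,"dy": -1.3,"dz": 0,"ax": 0,"ay": 0,"az": 0,"claw": 1},{"dx": 0,"dy": 0,"dz": 3,"ax": 0,"ay": 0,"az": 0,"claw": 1},{"dx": 0,"dy": 0,"dz": 3,"ax": 0,"ay": 0,"az": 0,"claw": 1},{"dx": 0,"dy": 0,"dz": 3,"ax": 0,"ay": 0,"az": 0,"claw": 1},{"dx": 0,"dy": 0,"dz": 0,"ax": 0,"ay": 0,"az": 0,"claw": 1},{"dx": 0,"dy": 0,"dz": 0,"ax": 0,"ay": 0,"az": 0,"claw": 1},{"dx": 0,"dy": 0,"dz": 0,"ax": 0,"ay": 0,"az": 0,"claw": 1}])

```text
time_s: 33.62
eef_pos: [0.4915, -0.1548, 0.1662]
tcp_rot: [3.14, 0.001, 1.435]
force: [-0.4, -0.3, -0.0]
grip_width: 0.266
grip_force: 15.0
```

>>> send_rows(deltas=[{"dx": 0.4,"dy": -0.05,"dz": 3,"ax": 0,"ay": 0,"az": 0,"claw": 1},{"dx": 0,"dy": 0,"dz": 3,"ax": 0,"ay": 0,"az": 0,"claw": 1},{"dx": 0,"dy": 0,"dz": 2,"ax": 0,"ay": 0,"az": 0,"claw": 1},{"dx": 0,"dy": 0,"dz": 0,"ax": 0,"ay": 0,"az": 0,"claw": 1},{"dx": 0,"dy": 0,"dz": 0,"ax": 0,"ay": 0,"az": 0,"claw": 1},{"dx": 0,"dy": 0,"dz": 0,"ax": 0,"ay": 0,"az": 0,"claw": 1}])

```text
time_s: 34.12
eef_pos: [0.4924, -0.1512, 0.087]
tcp_rot: [3.138, 0.001, 1.436]
force: [-0.5, 0.3, -0.3]
grip_width: 0.263
grip_force: 15.0
```

>>> send_rows(deltas=[{"dx": 0,"dy": -0.1,"dz": 2,"ax": 0,"ay": 0,"az": 0,"claw": 1},{"dx": 0,"dy": 0,"dz": 1.5,"ax": 0,"ay": 0,"az": 0,"claw": 1},{"dx": 0,"dy": 0,"dz": 0.8,"ax": 0,"ay": 0,"az": 0,"claw": 1},{"dx": 0,"dy": 0,"dz": 0,"ax": 0,"ay": 0,"az": 0,"claw": 1},{"dx": 0,"dy": 0,"dz": 0,"ax": 0,"ay": 0,"az": 0,"claw": 1},{"dx": 0,"dy": 0,"dz": 0,"ax": 0,"ay": 0,"az": 0,"claw": 1}])

```text
time_s: 34.62
eef_pos: [0.4908, -0.1506, 0.0431]
tcp_rot: [3.139, 0.001, 1.436]
force: [-1.5, 1.2, -0.9]
grip_width: 0.269
grip_force: 15.0
```

>>> send_rows(deltas=[{"dx": 0,"dy": 0,"dz": 0.25,"ax": 0,"ay": 0,"az": 0,"claw": 1},{"dx": 0,"dy": 0,"dz": 0,"ax": 0,"ay": 0,"az": 0,"claw": 1},{"dx": 0,"dy": 0,"dz": 0,"ax": 0,"ay": 0,"az": 0,"claw": 0.3},{"dx": 0,"dy": 0,"dz": 0,"ax": 0,"ay": 0,"az": 0,"claw": 0.3},{"dx": 0,"dy": 0,"dz": 0,"ax": 0,"ay": 0,"az": 0,"claw": 0.3},{"dx": 0,"dy": 0,"dz": -1.5,"ax": 0,"ay": 0,"az": 0,"claw": 0.3},{"dx": 0,"dy": 0,"dz": -3,"ax": 0,"ay": 0,"az": 0,"claw": 0.3},{"dx": 0,"dy": 0,"dz": -3.5,"ax": 0,"ay": 0,"az": 0,"claw": 0.3},{"dx": 0,"dy": 0,"dz": -4,"ax": 0,"ay": 0,"az": 0,"claw": 0.3},{"dx": 0,"dy": 0,"dz": -4,"ax": 0,"ay": 0,"az": 0,"claw": 0.3}])

```text
time_s: 35.45
eef_pos: [0.489, -0.1496, 0.2006]
tcp_rot: [-3.14, -0.0, 1.436]
force: [0.4, -0.4, -0.3]
grip_width: 0.35
grip_force: 0.0
```

>>> send_rows(deltas=[{"dx": 0,"dy": 0,"dz": -4,"ax": 0,"ay": 0,"az": 0,"claw": 0.35},{"dx": 0,"dy": 0,"dz": -3,"ax": 0,"ay": 0,"az": -0.114,"claw": 0.35},{"dx": 0,"dy": 0,"dz": 0,"ax": 0,"ay": 0,"az": -0.114,"claw": 0.35},{"dx": 0,"dy": 0,"dz": 0,"ax": 0,"ay": 0,"az": -0.114,"claw": 0.35},{"dx": 0,"dy": 0,"dz": 0,"ax": 0,"ay": 0,"az": -0.114,"claw": 0.35},{"dx": 0,"dy": 0,"dz": 0,"ax": 0,"ay": 0,"az": -0.114,"claw": 0.35},{"dx": 0,"dy": 0,"dz": 0,"ax": 0,"ay": 0,"az": -0.114,"claw": 0.35},{"dx": 0,"dy": 0,"dz": 0,"ax": 0,"ay": 0,"az": -0.114,"claw": 0.35},{"dx": 0,"dy": 0,"dz": 0,"ax": 0,"ay": 0,"az": -0.114,"claw": 0.35},{"dx": 0,"dy": 0,"dz": 0,"ax": 0,"ay": 0,"az": -0.114,"claw": 0.35}])

```text
time_s: 36.28
eef_pos: [0.4896, -0.1499, 0.2692]
tcp_rot: [-3.142, -0.0, 2.467]
force: [0.1, 0.1, 0.6]
grip_width: 0.323
grip_force: 0.0
```

>>> send_rows(deltas=[{"dx": 0,"dy": 0,"dz": 0,"ax": 0,"ay": 0,"az": -0.114,"claw": 0.35},{"dx": 0,"dy": 0,"dz": 0,"ax": 0,"ay": 0,"az": -0.114,"claw": 0.35},{"dx": 0,"dy": 0,"dz": 0,"ax": 0,"ay": 0,"az": -0.114,"claw": 0.35},{"dx": 0,"dy": 0,"dz": 0,"ax": 0,"ay": 0,"az": -0.114,"claw": 0.35},{"dx": 0,"dy": 0,"dz": 0,"ax": 0,"ay": 0,"az": -0.114,"claw": 0.35},{"dx": 0,"dy": 0,"dz": 0,"ax": 0,"ay": 0,"az": -0.114,"claw": 0.35},{"dx": 0,"dy": 0,"dz": 0,"ax": 0,"ay": 0,"az": 0,"claw": 0.35},{"dx": 0,"dy": 0,"dz": 0,"ax": 0,"ay": 0,"az": 0,"claw": 0.35}])

```text
time_s: 36.95
eef_pos: [0.4896, -0.1499, 0.2691]
tcp_rot: [3.142, -0.0, -3.141]
force: [0.1, -0.3, -0.2]
grip_width: 0.326
grip_force: 0.0
```

```bash
python3 caps.py d; python3 - <<'E'
from h import *
ws=world(load('scene'))
Q=sel(ws,.43,.55,-.29,-.22,.175,.2);print('bar',np.round(Q.min(0),4),np.round(Q.max(0),4))
a=cv2.imread('pics/top_d.png')[130:250,160:300];b=cv2.imread('pics/scene_d.png')[150:270,160:300]
cv2.imwrite('pics/c6.png',cv2.resize(np.hstack([a,b]),None,fx=2.8,fy=2.8,interpolation=cv2.INTER_CUBIC))
E
```

```text
[ 0.48959672 -0.14992515  0.26914408] [ 3.14153169e+00 -9.90732431e-05 -3.14078727e+00]
scene 34 [240. 178.] mid [ 0.5978 -0.1478  0.0279] zmax 0.0437
scene 233 [295. 182.] mid [ 0.6045 -0.2866  0.0494] zmax 0.0742
scene 284 [217. 204.] mid [ 0.4688 -0.1593  0.0431] zmax 0.0663
scene 119 [235. 238.] mid [ 0.41   -0.2428  0.0474] zmax 0.075
scene 714 [365. 294.] mid [ 0.4059 -0.5347  0.044 ] zmax 0.075
top 55 [261. 136.] mid [ 0.6203 -0.2777  0.0495] zmax 0.075
top 44 [222. 170.] mid [ 0.5358 -0.1792  0.044 ] zmax 0.0605
top 77 [219. 203.] mid [ 0.4519 -0.1706  0.0472] zmax 0.0697
brush 160 [ 0.34  -0.264  0.1  ] [ 0.35  -0.25   0.159]
bar [ 0.4426 -0.2636  0.1751] [ 0.5311 -0.2524  0.1894]
```

View pics/c6.png

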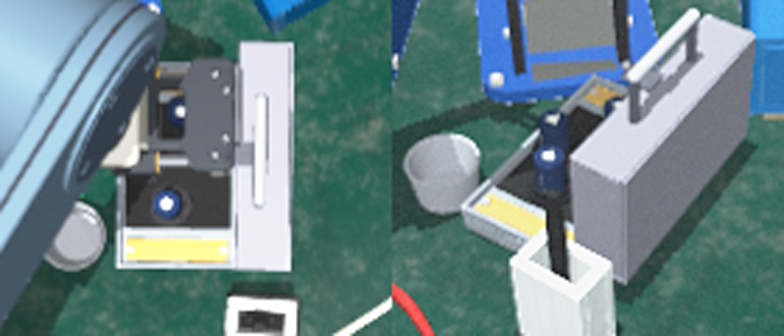

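All three caps stand in the box: top view (180,110) and (167,203), scene view (552,125), (548,160) and (613,105). The brush is in its stand and the hood is upright. Next I grip the bar.

>>> send_rows(deltas=[{"dx": 0,"dy": -3.6,"dz": 0,"ax": 0,"ay": 0,"az": 0,"claw": 0.35},{"dx": 0,"dy": -3.6,"dz": 0,"ax": 0,"ay": 0,"az": 0,"claw": 0.35},{"dx": 0,"dy": -3.6,"dz": 0,"ax": 0,"ay": 0,"az": 0,"claw": 0.35},{"dx": 0,"dy": 0,"dz": 3,"ax": 0,"ay": 0,"az": 0,"claw": 0.35},{"dx": 0,"dy": 0,"dz": 2.5,"ax": 0,"ay": 0,"az": 0,"claw": 0.35},{"dx": 0,"dy": 0,"dz": 0,"ax": 0,"ay": 0,"az": 0,"claw": 0.35},{"dx": 0,"dy": 0,"dz": 0,"ax": 0,"ay": 0,"az": 0,"claw": 0.35}])

```text
time_s: 37.63
eef_pos: [0.4893, -0.2575, 0.2132]
tcp_rot: [3.139, -0.003, -3.139]
force: [-0.7, -0.1, 0.0]
grip_width: 0.327
grip_force: 0.0
```

>>> send_rows(deltas=[{"dx": 0,"dy": 0,"dz": 2,"ax": 0,"ay": 0,"az": 0,"claw": 0.35},{"dx": 0,"dy": 0,"dz": 1.5,"ax": 0,"ay": 0,"az": 0,"claw": 0.35},{"dx": 0,"dy": 0,"dz": 1.2,"ax": 0,"ay": 0,"az": 0,"claw": 0.35},{"dx": 0,"dy": 0,"dz": 0,"ax": 0,"ay": 0,"az": 0,"claw": 0.35},{"dx": 0,"dy": 0,"dz": 0,"ax": 0,"ay": 0,"az": 0,"claw": 1},{"dx": 0,"dy": 0,"dz": 0,"ax": 0,"ay": 0,"az": 0,"claw": 1},{"dx": 0,"dy": 0,"dz": 0,"ax": 0,"ay": 0,"az": 0,"claw": 1},{"dx": 0,"dy": 0,"dz": 0,"ax": 0,"ay": 0,"az": 0,"claw": 1},{"dx": 0,"dy": 0,"dz": 0,"ax": 0,"ay": 0,"az": 0,"claw": 1}], squeeze=12)

```text
time_s: 38.38
eef_pos: [0.4909, -0.2584, 0.1686]
tcp_rot: [-3.14, 0.002, -3.137]
force: [0.4, 0.3, 4.5]
grip_width: 0.103
grip_force: 12.0
```

>>> send_rows(deltas=[{"dx": 0,"dy": 1.14,"dz": -0.13,"ax": 0,"ay": 0,"az": 0,"claw": 1},{"dx": 0,"dy": 1.15,"dz": -0.03,"ax": 0,"ay": 0,"az": 0,"claw": 1},{"dx": 0,"dy": 1.15,"dz": 0.05,"ax": 0,"ay": 0,"az": 0,"claw": 1},{"dx": 0,"dy": 1.14,"dz": 0.14,"ax": 0,"ay": 0,"az": 0,"claw": 1},{"dx": 0,"dy": 1.13,"dz": 0.22,"ax": 0,"ay": 0,"az": 0,"claw": 1},{"dx": 0,"dy": 1.11,"dz": 0.31,"ax": 0,"ay": 0,"az": 0,"claw": 1},{"dx": 0,"dy": 1.08,"dz": 0.38,"ax": 0,"ay": 0,"az": 0,"claw": 1},{"dx": 0,"dy": 1.05,"dz": 0.47,"ax": 0,"ay": 0,"az": 0,"claw": 1},{"dx": 0,"dy": 1.01,"dz": 0.54,"ax": 0,"ay": 0,"az": 0,"claw": 1},{"dx": 0,"dy": 0.97,"dz": 0.62,"ax": 0,"ay": 0,"az": 0,"claw": 1}])

```text
time_s: 39.22
eef_pos: [0.4904, -0.147, 0.1413]
tcp_rot: [-3.141, 0.002, -3.137]
force: [5.7, -1.3, 0.2]
grip_width: 0.101
grip_force: 12.0
```

>>> send_rows(deltas=[{"dx": 0,"dy": 0.92,"dz": 0.69,"ax": 0,"ay": 0,"az": 0,"claw": 1},{"dx": 0,"dy": 0.86,"dz": 0.75,"ax": 0,"ay": 0,"az": 0,"claw": 1},{"dx": 0,"dy": 0.81,"dz": 0.82,"ax": 0,"ay": 0,"az": 0,"claw": 1},{"dx": 0,"dy": 0.74,"dz": 0.88,"ax": 0,"ay": 0,"az": 0,"claw": 1},{"dx": 0,"dy": 0.67,"dz": 0.93,"ax": 0,"ay": 0,"az": 0,"claw": 1},{"dx": 0,"dy": 0.6,"dz": 0.98,"ax": 0,"ay": 0,"az": 0,"claw": 1},{"dx": 0,"dy": 0.53,"dz": 1.02,"ax": 0,"ay": 0,"az": 0,"claw": 1},{"dx": 0,"dy": 0.45,"dz": 1.06,"ax": 0,"ay": 0,"az": 0,"claw": 1},{"dx": 0,"dy": 0,"dz": 0,"ax": 0,"ay": 0,"az": 0,"claw": 1},{"dx": 0,"dy": 0,"dz": 0,"ax": 0,"ay": 0,"az": 0,"claw": 1}])

```text
time_s: 40.05
eef_pos: [0.4895, -0.0913, 0.069]
tcp_rot: [3.14, -0.0, -3.137]
force: [5.9, 1.7, -1.2]
grip_width: 0.104
grip_force: 12.1
```

>>> send_rows(deltas=[{"dx": 0,"dy": 0.37,"dz": 1.0,"ax": 0,"ay": 0,"az": 0,"claw": 1},{"dx": 0,"dy": 0.28,"dz": 1.0,"ax": 0,"ay": 0,"az": 0,"claw": 1},{"dx": 0,"dy": 0.15,"dz": 0.8,"ax": 0,"ay": 0,"az": 0,"claw": 1},{"dx": 0,"dy": 0.08,"dz": 0.6,"ax": 0,"ay": 0,"az": 0,"claw": 1},{"dx": 0,"dy": 0,"dz": 0.4,"ax": 0,"ay": 0,"az": 0,"claw": 1},{"dx": 0,"dy": 0,"dz": 0,"ax": 0,"ay": 0,"az": 0,"claw": 1},{"dx": 0,"dy": 0,"dz": 0,"ax": 0,"ay": 0,"az": 0,"claw": 1}], squeeze=45)

```text
time_s: 40.63
eef_pos: [0.4897, -0.0826, 0.0316]
tcp_rot: [3.14, 0.001, -3.138]
force: [5.0, 3.6, 6.6]
grip_width: 0.09
grip_force: 45.0
```

>>> send_rows(deltas=[{"dx": 0,"dy": 0,"dz": 0.3,"ax": 0,"ay": 0,"az": 0,"claw": 1},{"dx": 0,"dy": 0,"dz": 0,"ax": 0,"ay": 0,"az": 0,"claw": 1},{"dx": 0,"dy": 0,"dz": 0,"ax": 0,"ay": 0,"az": 0,"claw": 1},{"dx": 0,"dy": 0,"dz": -0.3,"ax": 0,"ay": 0,"az": 0,"claw": 0.3},{"dx": 0,"dy": 0,"dz": 0,"ax": 0,"ay": 0,"az": 0,"claw": 0.3},{"dx": 0,"dy": 0,"dz": 0,"ax": 0,"ay": 0,"az": 0,"claw": 0.3},{"dx": 0,"dy": 0,"dz": 0,"ax": 0,"ay": 0,"az": 0,"claw": 0.3}])

```text
time_s: 41.22
eef_pos: [0.4877, -0.0833, 0.0308]
tcp_rot: [3.14, -0.003, -3.137]
force: [0.1, -0.2, -0.0]
grip_width: 0.323
grip_force: 0.0
```

>>> send_rows(deltas=[{"dx": 0,"dy": 0,"dz": -1.5,"ax": 0,"ay": 0,"az": 0,"claw": 0.3},{"dx": 0,"dy": 0,"dz": -3,"ax": 0,"ay": 0,"az": 0,"claw": 0.3},{"dx": 0,"dy": 0,"dz": -4,"ax": 0,"ay": 0,"az": 0,"claw": 0.3},{"dx": 0,"dy": 0,"dz": -4,"ax": 0,"ay": 0,"az": 0,"claw": 0.3},{"dx": 0,"dy": 0,"dz": -4,"ax": 0,"ay": 0,"az": 0,"claw": 0.3},{"dx": 1.5,"dy": 3.5,"dz": 0,"ax": 0,"ay": 0,"az": 0,"claw": 0.3},{"dx": 1.5,"dy": 3.5,"dz": 0,"ax": 0,"ay": 0,"az": 0,"claw": 0.3},{"dx": 1.5,"dy": 3.5,"dz": 0,"ax": 0,"ay": 0,"az": 0,"claw": 0.3},{"dx": 1.5,"dy": 3.5,"dz": 0,"ax": 0,"ay": 0,"az": 0,"claw": 0.3},{"dx": 0,"dy": 0,"dz": 0,"ax": 0,"ay": 0,"az": 0,"claw": 0.3}])

```text
time_s: 42.05
eef_pos: [0.4245, 0.0606, 0.196]
tcp_rot: [3.139, -0.005, -3.133]
force: [-1.1, 0.4, 0.2]
grip_width: 0.352
grip_force: 0.0
```

```bash
python3 - <<'E'
from h import *
for n in('top','scene'):
    w=world(snap(n,n+'_e.png'))
    P=sel(w,.41,.57,-.225,-.14,.06,.13);c=P.mean(0);nr=np.linalg.svd(P-c,full_matrices=0)[2][2];nr*=np.sign(nr[2])
    print(n,len(P),np.round(nr,4),np.round(c,4))
    Q=sel(w,.44,.55,-.1,-.07,.04,.07);print(' bar',len(Q),np.round(Q.max(0),4))
    Q=sel(w,.31,.385,-.3,-.215,.1,.2);print(' brush',len(Q),np.round(Q.min(0),3),np.round(Q.max(0),3))
    Q=sel(w,.36,.49,-.13,-.02,.034,.042);print(' pot',np.round(Q.min(0),3),np.round(Q.max(0),3))
cv2.imwrite('pics/c7.png',cv2.resize(cv2.imread('pics/scene_e.png')[150:290,140:400],None,fx=3,fy=3))
E
```

```text
top 2205 [-0.0033 -0.0012  1.    ] [ 0.4892 -0.1823  0.0776]
 bar 184 [ 0.5486 -0.0778  0.0594]
 brush 26 [ 0.344 -0.263  0.119] [ 0.351 -0.251  0.16 ]
 pot [ 0.393 -0.115  0.034] [ 0.449 -0.056  0.041]
scene 1841 [ 5.e-04 -6.e-04  1.e+00] [ 0.4858 -0.1835  0.0777]
 bar 159 [ 0.5435 -0.0779  0.0573]
 brush 161 [ 0.34  -0.265  0.1  ] [ 0.349 -0.251  0.159]
 pot [ 0.392 -0.129  0.034] [ 0.454 -0.052  0.042]
```

View pics/c7.png

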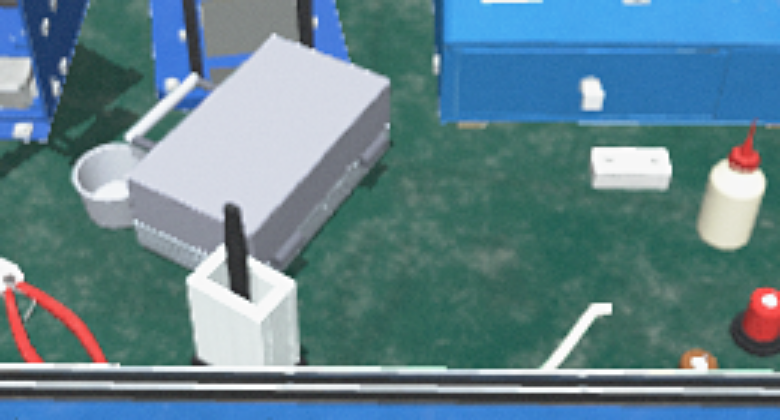

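The hood is shut level (tilt about 0.001 rad), the brush is in its stand (237,250), the pot is upright (110,185), and the robot touches nothing.

```bash
python3 -c "
from h import *
print(hand_in())"
```

```text
the job is handed in; nothing more can be done
None
```

I handed the job in with every step carried out. In the last images the hood was shut level, the brush stood in its stand and the pot stood upright. All three capacitors stood upright on the mat in the last look before I shut the hood over them. The hand-in returned no verdict, so I can't say how it was judged.

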